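Make up a cabinet kit: modules in the box, lid shut, cartons stacked on it

TASK

Make up the kit for the next switch cabinet: set every black terminal module right way up in the open grey kit box, one to a bay and all with their steel tongues towards the lid's hinge, then shut the lid fully. On the shut lid stack all the cartons lying on the bench in one square column, centred on the paper patch with their long sides along its long side, each lying flat on its largest face (either way up), thick cartons below flat ones. Leave the tape roll and the screwdriver where they are.

Things in the scene. Friction and masses are not known exactly. Their poses are not given: they have to be found in the camera images.
- kit_box: grey kit box, fixed to the bench: 108 (x) x 186 (y) x 38 mm, walls and floor 6 mm. Origin: centre of its underside; +x points to its hinge side (the robot's left, y about to -x of the robot), z up. Inside, three bays along y, centred at y = -50, 0, +50 mm, each 40 mm wide (y) and 96 mm long (x), between ribs 8 mm high above the inner floor; one module to a bay
- lid (a joint): kit box lid angle, rad: 0 shut, about 1.8 as found (open, leaning slightly outwards), stop 1.95. Grey plate 108 x 186 x 8 mm, hinged along y at x = +54, z = 38 mm of the box; shut, its top is 46 mm above the bench. The hinge is stiff: it stays where left, 1 to 3 N at the free edge moves it; push it over from outside with closed fingers, then press it down
- lid_mark (a point): centre of the lid's outer face, 54 mm from the hinge, middle of a white paper patch 72 (x) x 104 mm (y) where the column stands; with the lid shut it lies over the box's centre, 46 mm above the bench
- module1: black terminal module: body 52 x 24 x 24 mm with three brass screw heads on top, and at its +x end a steel tongue 12 long, 12 wide, 10 mm high, level with the underside; 70 g. Starts right way up. Origin: middle of the 64 mm overall length, on the underside (body spans x -32 to +20, tongue +20 to +32 mm); x along its length to the tongue, z up. None when absent
- module1_tongue (a point): outer end of module1's steel tongue, 5 mm above its underside
- module2: black terminal module: body 52 x 24 x 24 mm with three brass screw heads on top, and at its +x end a steel tongue 12 long, 12 wide, 10 mm high, level with the underside; 70 g. Starts right way up. Origin: middle of the 64 mm overall length, on the underside (body spans x -32 to +20, tongue +20 to +32 mm); x along its length to the tongue, z up. None when absent
- module2_tongue (a point): outer end of module2's steel tongue, 5 mm above its underside
- module3: black terminal module: body 52 x 24 x 24 mm with three brass screw heads on top, and at its +x end a steel tongue 12 long, 12 wide, 10 mm high, level with the underside; 70 g. Starts right way up. Origin: middle of the 64 mm overall length, on the underside (body spans x -32 to +20, tongue +20 to +32 mm); x along its length to the tongue, z up. None when absent
- module3_tongue (a point): outer end of module3's steel tongue, 5 mm above its underside
- thick1: closed cardboard carton, thick kind: 100 (x) x 68 (y) x 46 mm (z), about 340 g, a strip of paper tape along the middle of its top and underside. Starts flat. Origin: centre of its underside as it starts, z up; if a knock turns it over, that face is on top and z points down. None when absent
- thick2: closed cardboard carton, thick kind: 100 (x) x 68 (y) x 46 mm (z), about 340 g, a strip of paper tape along the middle of its top and underside. Starts flat. Origin: centre of its underside as it starts, z up; if a knock turns it over, that face is on top and z points down. None when absent
- flat1: closed cardboard carton, flat kind: 100 (x) x 68 (y) x 30 mm (z), about 200 g, a strip of paper tape along the middle of its top and underside. Starts flat. Origin: centre of its underside as it starts, z up; if a knock turns it over, that face is on top and z points down. None when absent
- flat2: closed cardboard carton, flat kind: 100 (x) x 68 (y) x 30 mm (z), about 200 g, a strip of paper tape along the middle of its top and underside. Starts flat. Origin: centre of its underside as it starts, z up; if a knock turns it over, that face is on top and z points down. None when absent
- tape_roll: bystander: black tape roll lying flat, 42 mm across, 18 mm high, origin centre of its underside
- screwdriver: bystander: screwdriver lying at the far side of the bench, origin on the bench under its middle
Things that resemble listed ones, but are neither listed nor needed, are in the scene too. What is shaped like the flat1 but red is not meant. Leave any red look-alike of the kit_box alone.

How it is judged:
By the outcome, as a careful person would: the job done as asked, in the order asked, and still so for the second after the job is handed in, with the robot touching nothing.
Of thick1, thick2, flat1, flat2 only 3 to 4 are there at a start; the rules pass over those that are not, and their reading is None.
Of module1, module2, module3 only 2 to 3 are there at a start; the rules pass over those that are not, and their reading is None.
At some moment in a run one of thick1, thick2, flat1, flat2 may be knocked a few centimetres aside while the robot is not near it.
Once in a run the grip may slacken for a moment while it holds something.
It also fails if it takes over 210 s, if anything falls off the work surface, if the arm or the gripper's body presses on something with over 40 N, if the wrist force passes 120 N, or if a joint passes its speed limit or range.

ROBOT

A 6-joint arm with a two-finger parallel gripper is mounted at the origin on the work surface. World frame = base frame: x ahead of the robot, y to its left, z up, the work surface at z = 0. Lengths are in m, angles in rad, forces in N, time in s.
With the tool pointing down it reaches from about 0.325 to 0.85 m from the base axis. Payload 15.5 kg.
Tool frame: the origin (TCP) lies between the finger pads; the fingertips stand 14 mm ahead of it and the grasp point (between the pads) lies 5 mm behind it (robot.nose_length is the x of the fingertips in the tool frame, in m); x points along the fingers, y is the direction in which the jaws open and shut, and the axes are right-handed (so a half turn about x gives the same grasp; the last joint's range is limited). The gripper opens to 91 mm and grips with 3 to 60 N. Pads are 32 mm wide; open, the fingers measure 118 mm over their backs; the gripper's body (76 mm by 178 mm) begins 60 mm behind the grasp point.
Start: joints at [-1.419, 0.494, 1.345, -0, 1.302, -0.096], TCP at [0.153, -0.606, 0.198] pointing down, gripper open.
Joint ranges: [-2.91, 2.91], [-0.82, 2.16], [0.22, 2.67], [-1.22, 4.37], [0.12, 2.79], [-3.08, 3.08]. Speed limits (rad/s): [1.89, 1.89, 2.57, 3.01, 3.01, 3.01].

INTERFACE

Orientations are given as a 3x3 rotation matrix whose columns are the frame's x, y, z axes.
In Python, from station import robot gives the robot as it stands.
- The arm moves only by the tool drive_tool, never from a script. Its argument "moves" is text: rows parted by semicolons, each of 5 numbers parted by spaces: the closure, from -1 (fully open) to 1 (shut), so that 0 is half open, then the shift along the tool's x, y, z in m, then the turn about the tool's x in degrees. A call has 1 to 12 rows; each row is the pose to reach, as a shift and turn from the pose commanded when the call began, along the tool's axes at that moment; what a row does not reach only later rows make up. A row lasts 1/10 s, in which the tool goes at most 50 mm and 8.59 degrees, less where a joint would pass 70% of its speed; a pose out of reach is approached as far as the arm can. A call with a gripper value outside its range is refused whole. The fingers move at their own pace and stop on an object; "grip_force" is the grip in N (left out, the last holds). Time passes only in rows, so rows that repeat a pose let the fingers close. It gives the time, the measured TCP pose, the force and the opening at its end, in the units of the state.
- robot.get_obs(): the state, without advancing time (a new reading comes with each control period).
- robot.get_image(name): name is "scene" or "top"; returns a dict with "pixels" (480x640x3 uint8, blue, green, red), "camera_matrix" (3x3 intrinsics, pixels), "rvec" (rotation vector, rad) and "tvec" (3), from world to camera coordinates, as OpenCV has them. Camera axes: x right, y down, z forward; pixel columns grow to the right and rows downward; lengths in m; the calibration is good to about 2 mm. A picture is of the moment at which its call begins. There is no depth.
- robot.hand_in(): hands the job in, once; it reports no verdict.
The state is a dict: "clock": time; "joint_pos": joint angles; "joint_vel": joint speeds; "tau": joint torques, N m; "ee_pos": TCP position; "tool_rot": TCP orientation; "contact_force": force on the tool from outside, world axes, zero at the start; "ft_torque": the same for the moment, N m; "opening": finger opening in m.
Only numpy, scipy, OpenCV 4.12 (cv2) and the standard library are available. Lean on these libraries where they do the work, as an engineer would, in place of code of your own. Each camera call takes 0.05 s, during which the arm holds its last target.

## Working session

There is one attempt and no reset: what is moved stays moved. The work goes in short steps, Python scripts to look and compute and a tool call to move; the robot and the scene stay as the last step left them, time stands still between calls to the robot, and variables do not carry over. Pictures are saved under pics/ and viewed, and the job is handed in when it is done.

Besides the shell and the picture viewer there is one more tool, called after "Request:" as name(argument=value, ...) on one line, values as JSON. drive_tool: Moves the arm, as the interface text tells. Its arguments: {"type":"object","properties":{"moves":{"type":"string"},"grip_force":{"type":"number"}},"required":["moves"]}

```bash
ls -la; mkdir -p pics
python3 - <<'E'
from station import robot
import cv2,numpy as np
o=robot.get_obs()
print(o['clock'],o['ee_pos'],o['tool_rot'],o['opening'],robot.nose_length)
for n in ('scene','top'):
    i=robot.get_image(n)
    cv2.imwrite(f'pics/{n}0.png',i['pixels'])
    print(n,i['camera_matrix'],i['rvec'],i['tvec'])
E
```

```text
total 12
drwxr-xr-x  3 agent agent 4096 Dec  7 02:53 .
drwxr-xr-x 23 root  root  4096 Dec  7 02:53 ..
drwxr-xr-x  2 agent agent 4096 Dec  7 02:53 pics
0.0 [ 0.15262124 -0.60565793  0.19755124] [[-2.05057460e-04  2.44312702e-01 -9.69696479e-01]
 [ 1.19622324e-03 -9.69695746e-01 -2.44312770e-01]
 [-9.99999264e-01 -1.21007162e-03 -9.34091852e-05]] 0.09124093177672227 0.014
scene [[471.49662467   0.         322.5786055 ]
 [  0.         471.49662467 241.72557032]
 [  0.           0.           1.        ]] [ 0.67854995  2.59880376 -1.17856805] [ 0.50540724 -0.09569648  1.13545243]
top [[440.38770056   0.         316.07767322]
 [  0.         440.38770056 234.57504569]
 [  0.           0.           1.        ]] [ 2.19446769 -2.18784454  0.10025559] [-0.069043    0.52480548  1.08125754]
```

View pics/scene0.png

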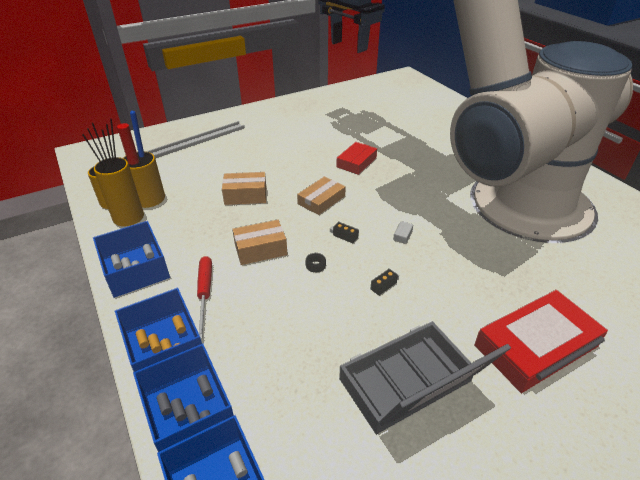

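View pics/top0.png

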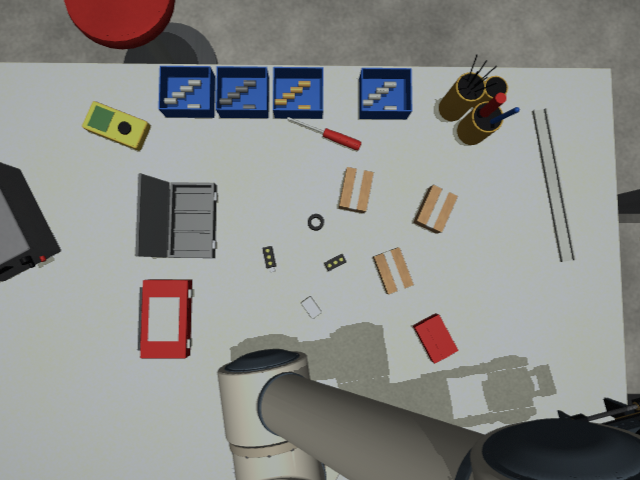

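The scene shows three cartons (top view 356,190; 436,210; 393,270), two modules (269,257; 335,262), the open grey box (around 178,217), plus a red carton and a red box to leave alone. Next I'll measure them.

```bash
cat > h.py <<'E'
from station import robot
import cv2,numpy as np
def img(n,save=None):
    i=robot.get_image(n); R=cv2.Rodrigues(i['rvec'])[0]; i['R']=R; i['t']=np.array(i['tvec']).ravel(); i['C']=-R.T@i['t']
    if save: cv2.imwrite(save,i['pixels'])
    return i
def ray(i,uv):
    d=i['R'].T@np.linalg.solve(i['camera_matrix'],np.array([uv[0],uv[1],1.])); return d/np.linalg.norm(d)
def onz(i,uv,z):
    d=ray(i,uv); return i['C']+d*(z-i['C'][2])/d[2]
def proj(i,P):
    q=i['camera_matrix']@(i['R']@np.array(P,float)+i['t']); return q[:2]/q[2]
def tri(i,a,j,b):
    d,e=ray(i,a),ray(j,b); s=np.linalg.lstsq(np.c_[d,-e],j['C']-i['C'],rcond=None)[0]
    p,q=i['C']+d*s[0],j['C']+e*s[1]; return (p+q)/2,np.linalg.norm(p-q)
def blobs(m,amin=20):
    c,_=cv2.findContours(m.astype(np.uint8),cv2.RETR_EXTERNAL,cv2.CHAIN_APPROX_NONE)
    return [k for k in c if cv2.contourArea(k)>=amin]
E
python3 - <<'E'
from h import *
t=img('top');s=img('scene')
print('C',t['C'],s['C'])
for n,i in (('top',t),('scene',s)):
    h=cv2.cvtColor(i['pixels'],cv2.COLOR_BGR2HSV)
    H,S,V=[h[...,k].astype(int) for k in range(3)]
    car=(H>5)&(H<20)&(S>60)&(S<200)&(V>80)
    blk=(V<70)
    for nm,m in (('car',car),('blk',blk)):
        for k in blobs(m,25):
            if cv2.contourArea(k)<3000: print(n,nm,np.round(cv2.minAreaRect(k)[0]),np.round(cv2.minAreaRect(k)[1:][0],1),round(cv2.minAreaRect(k)[2]),cv2.contourArea(k),cv2.boundingRect(k))
p=t['pixels'][150:310,230:470]; cv2.imwrite('pics/c1.png',cv2.resize(p,None,fx=3.3,fy=3.3,interpolation=cv2.INTER_CUBIC))
p=t['pixels'][165:270,125:235]; cv2.imwrite('pics/c2.png',cv2.resize(p,None,fx=5,fy=5,interpolation=cv2.INTER_CUBIC))
p=s['pixels'][140:310,200:430]; cv2.imwrite('pics/c3.png',cv2.resize(p,None,fx=3.3,fy=3.3,interpolation=cv2.INTER_CUBIC))
E
```

```text
C [ 0.44259297 -0.04932438  1.11847403] [0.88881615 0.55338108 0.67647746]
top car [385. 273.] [40.1 10.2] 69 360.0 (374, 254, 23, 40)
top car [402. 267.] [40.1  9.5] 69 336.0 (391, 248, 23, 40)
top car [445. 212.] [ 9.5 39.7] 24 337.5 (433, 192, 24, 40)
top car [429. 204.] [10.5 39.7] 24 372.0 (417, 185, 25, 40)
top car [365. 190.] [ 9.5 39.6] 11 330.0 (357, 171, 16, 40)
top car [347. 187.] [10.4 39.6] 11 365.0 (339, 167, 18, 41)
top blk [321. 470.] [18.9  5.6] 81 64.0 (318, 461, 8, 19)
top blk [261. 360.] [19.8 87.5] 79 1176.5 (219, 349, 87, 25)
top blk [425. 320.] [ 2.1 26.8] 61 28.5 (413, 314, 25, 14)
top blk [188. 322.] [48.  3.] 90 109.5 (187, 298, 4, 49)
top blk [335. 262.] [ 8.9 19.7] 63 154.5 (324, 254, 22, 17)
top blk [269. 257.] [20.4  9.6] 79 165.0 (263, 247, 13, 21)
top blk [315. 222.] [16. 14.] 90 175.5 (308, 214, 15, 17)
top blk [351. 209.] [25.5  2.2] 11 29.0 (339, 206, 26, 7)
top blk [214. 220.] [ 2.6 38.1] 2 53.5 (213, 201, 4, 39)
top blk [628. 201.] [24. 21.] 90 440.0 (618, 189, 22, 25)
top blk [423. 212.] [45.9 22.6] 79 97.0 (414, 187, 26, 46)
top blk [190. 220.] 
[... 1887 characters left out ...]
227.5 (333, 223, 25, 20)
scene blk [140. 159.] [13.3 24.2] 82 134.5 (129, 152, 24, 15)
scene blk [615. 170.] [39. 48.] 90 345.5 (591, 151, 49, 40)
scene blk [573. 161.] [10.7 51.6] 77 142.5 (547, 150, 51, 17)
scene blk [ 99. 154.] [52.3 25.7] 43 325.5 (82, 129, 44, 44)
scene blk [625. 129.] [35.3 10.8] 25 307.5 (607, 120, 33, 22)
scene blk [183. 105.] [ 8.7 17. ] 35 26.5 (175, 97, 15, 14)
scene blk [180.  35.] [ 2.3 65.9] 81 67.5 (148, 30, 66, 12)
scene blk [581.  42.] [136.   30.9] 21 1963.5 (520, 10, 120, 71)
scene blk [587.  13.] [ 26. 104.] 90 1693.0 (535, 0, 105, 27)
scene blk [184.  10.] [20. 90.] 90 1233.5 (139, 0, 91, 21)
scene blk [114.  63.] [137.5  24.7] 74 2713.5 (83, 0, 60, 130)
```

View pics/c1.png

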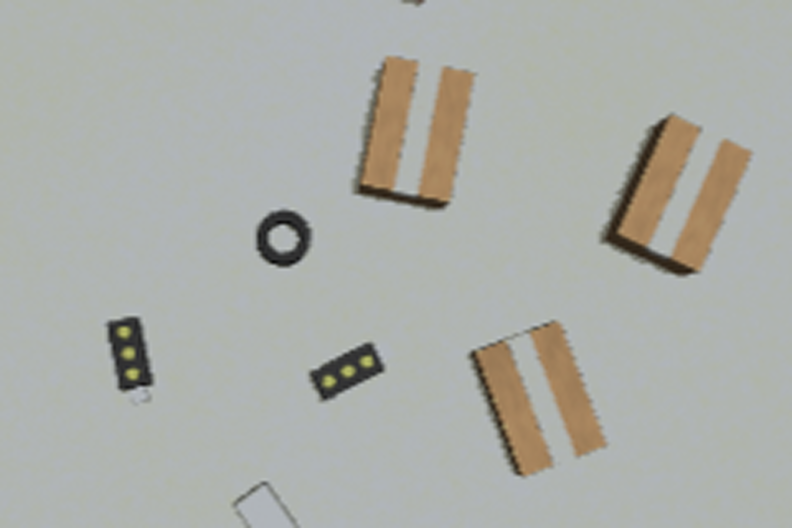

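View pics/c2.png

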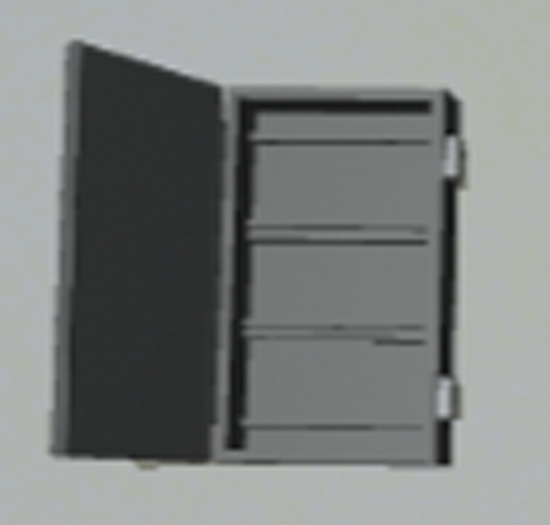

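View pics/c3.png

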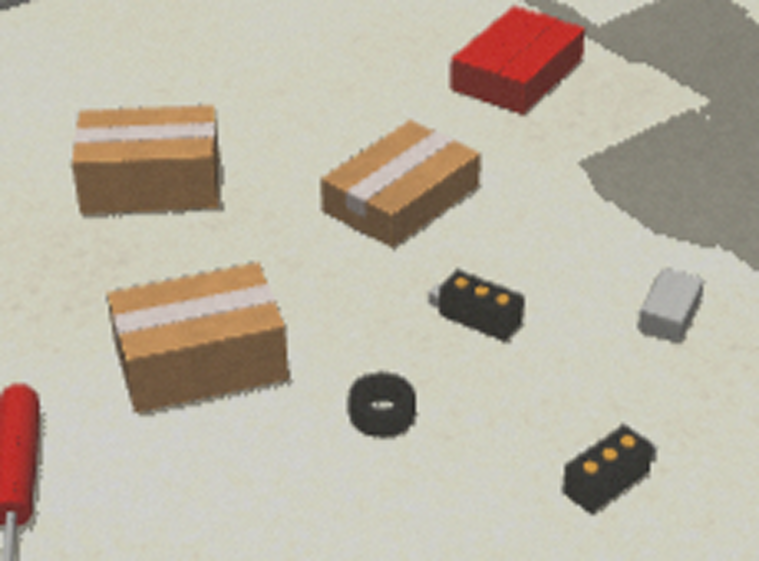

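Run:
```python
from h import *
t=img('top');s=img('scene')
def bc(i):
    h=cv2.cvtColor(i['pixels'],cv2.COLOR_BGR2HSV);H,S,V=[h[...,k].astype(int) for k in range(3)]
    m=((H>12)&(H<35)&(S>90)&(V>80)).astype(np.uint8)
    n,l,st,c=cv2.connectedComponentsWithStats(m)
    return [c[k] for k in range(1,n) if 3<=st[k,4]<=60]
T=[c for c in bc(t) if 250<c[0]<350 and 240<c[1]<280]; Sc=[c for c in bc(s) if 330<c[0]<405 and 215<c[1]<300]
for c in T: print('top',c.round(1),onz(t,c,.025).round(4))
for c in Sc: print('sc',c.round(1),onz(s,c,.025).round(4))
# black bodies
for nm,i,cs in (('top',t,((335,262),(269,257))),('scene',s,())):
    g=i['pixels'].max(2)
    for c in cs:
        x,y=c; sub=np.zeros(g.shape,np.uint8); sub[y-20:y+20,x-20:x+20]=g[y-20:y+20,x-20:x+20]<115
        h=cv2.cvtColor(i['pixels'],cv2.COLOR_BGR2HSV); sub[(h[...,1]>90)&(h[...,0]<40)]*=1
        k=max(blobs(sub,20),key=cv2.contourArea); r=cv2.minAreaRect(k); print(r)
        for b in cv2.boxPoints(r): print(onz(t,b,.024)[:2].round(4))
# box rim corners
for c in ((170,182.6),(214.6,183.4),(168,257.4),(213,257.6)): print('rim',c,onz(t,c,.038)[:2].round(4))
# tongue B in scene
p=s['pixels'][210:300,320:410]; cv2.imwrite('pics/d1.png',cv2.resize(p,None,fx=6,fy=6,interpolation=cv2.INTER_CUBIC))
p=t['pixels'][235:285,250:350]; cv2.imwrite('pics/d2.png',cv2.resize(p,None,fx=7,fy=7,interpolation=cv2.INTER_CUBIC))
p=s['pixels'][310:440,330:520]; cv2.imwrite('pics/d3.png',cv2.resize(p,None,fx=4,fy=4,interpolation=cv2.INTER_CUBIC))
print('wB',onz(s,(334,227),.005))
```

```text
top [267.2 250.2] [0.4854 0.0538 0.025 ]
top [268.5 256.5] [0.4698 0.0503 0.025 ]
top [340.8 259. ] [ 0.4641 -0.1289  0.025 ]
top [335. 262.] [ 0.4566 -0.1145  0.025 ]
top [269.6 262.9] [0.4539 0.0474 0.025 ]
top [329.2 265. ] [ 0.4491 -0.1001  0.025 ]
sc [339.4 225.4] [ 0.4672 -0.1249  0.025 ]
sc [345.5 227.8] [ 0.4601 -0.1112  0.025 ]
sc [351.8 230.4] [ 0.4526 -0.0973  0.025 ]
sc [389.9 273.4] [0.4572 0.0502 0.025 ]
sc [384.3 277.3] [0.4726 0.0535 0.025 ]
sc [378.6 281.1] [0.4881 0.0567 0.025 ]
((334.3999938964844, 262.3000183105469), (9.838699340820312, 21.0190372467041), 63.43495178222656)
[ 0.4551 -0.0842]
[ 0.4785 -0.131 ]
[ 0.4567 -0.1419]
[ 0.4333 -0.0952]
((268.75, 256.7500305175781), (21.376659393310547, 9.805806159973145), 78.69007110595703)
[0.4927 0.0672]
[0.4976 0.0434]
[0.4457 0.0325]
[0.4409 0.0562]
rim (170, 182.6) [0.651  0.2938]
rim (214.6, 183.4) [0.6497 0.1841]
rim (168, 257.4) [0.4666 0.2937]
rim (213, 257.6) [0.4664 0.1844]
wB [ 0.46776047 -0.14672659  0.005     ]
```

View pics/d1.png

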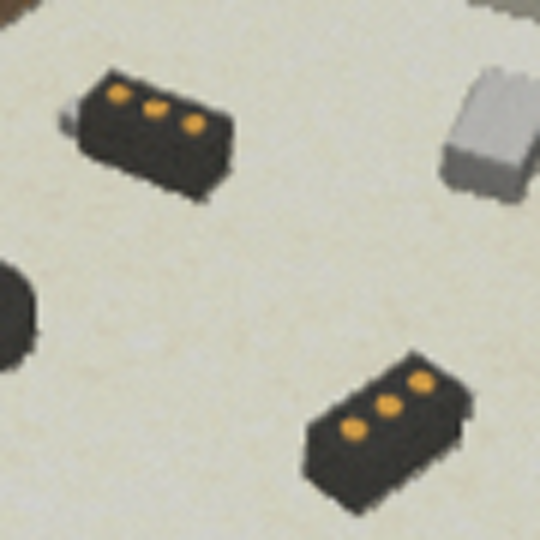

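View pics/d2.png

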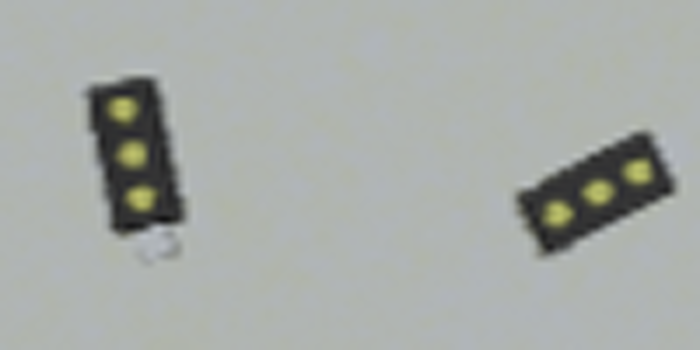

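View pics/d3.png

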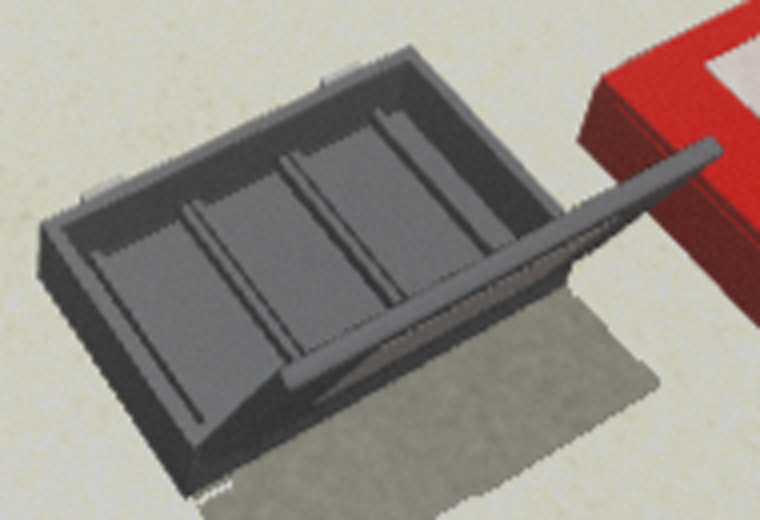

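```bash
cat >> h.py <<'E'
def plan(*wps):
    """wps: (x,y,z,phi_deg) absolute; prints tool-axis shifts from now for each"""
    o=robot.get_obs(); R=np.array(o['tool_rot']); p=np.array(o['ee_pos'])
    phi=np.degrees(np.arctan2(R[1,1],R[0,1])); j=np.degrees(o['joint_pos'])
    print('t %.2f pos %s phi %.2f open %.4f F %s q0 %.1f q5 %.1f tilt %.4f'%(o['clock'],p.round(4),phi,o['opening'],np.round(o['contact_force'],1),j[0],j[5],R[2,0]))
    for w in wps:
        d=R.T@(np.array(w[:3])-p); turn=-((w[3]-phi+180)%360-180)
        print(w,'->',d.round(4),'turn %.2f (alt %.2f)'%(turn,turn-360*np.sign(turn)),'rows>=%.1f'%max(np.linalg.norm(d)/.05,abs(turn)/8.59))
E
python3 - <<'E'
from h import *
s=img('scene')
for c in ((432.5,321.3),(340.5,366.2),(470,360)): print(c,onz(s,c,.038))
plan((.4584,-.1129,.15,-152.3))
E
```

```text
(432.5, 321.3) [0.46945091 0.19148117 0.038     ]
(340.5, 366.2) [0.65403703 0.19142322 0.038     ]
(470, 360) [0.46767829 0.2826493  0.038     ]
t 0.35 pos [ 0.1527 -0.606   0.198 ] phi -75.86 open 0.0912 F [-0.9 -0.5 -0.5] q0 -81.3 q5 -5.5 tilt -1.0000
(0.4584, -0.1129, 0.15, -152.3) -> [ 0.0481 -0.4034 -0.4169] turn 76.44 (alt -283.56) rows>=11.6
```

```bash
cat >> h.py <<'E'
def edge(i,A,B,z,half=.012,n=15,step=.0005,sign=0):
    """refine edge near world pts A-B (xy) at height z: offset along left normal of A->B (m) at max gradient; sign +1: brighter to the left"""
    A,B=np.array(A,float),np.array(B,float); d=(B-A)/np.linalg.norm(B-A); nrm=np.array([-d[1],d[0]])
    g=cv2.GaussianBlur(i['pixels'],(0,0),.7).astype(np.float32).mean(2)
    offs=np.arange(-half,half+1e-9,step); out=[]
    for f in np.linspace(.1,.9,n):
        P=[proj(i,(*(A+(B-A)*f+nrm*o),z)) for o in offs]
        P=np.array(P,np.float32); v=cv2.remap(g,P[:,0].reshape(1,-1),P[:,1].reshape(1,-1),cv2.INTER_LINEAR)[0]
        k=np.gradient(v); k=k*sign if sign else abs(k); out.append(offs[np.argmax(k)])
    return np.round(np.array(out)*1000,1)
E
python3 - <<'E'
from h import *
t=img('top');s=img('scene')
c=(.558,.24)
x0,x1=c[0]-.093,c[0]+.093; y0,y1=c[1]-.054,c[1]+.054
for n,i in (('top',t),('scene',s)):
    print(n,'front y0',edge(i,(x0,y0),(x1,y0),.038))
    print(n,'low x0',edge(i,(x0,y0),(x0,y1),.038))
    print(n,'high x1',edge(i,(x1,y0),(x1,y1),.038))
    # ribs top z=.014, at y=box +-25 ; floor
    print(n,'hinge',edge(i,(x0,y1),(x1,y1),.038))
p=t['pixels'][165:270,125:235]; P=cv2.resize(p,None,fx=5,fy=5,interpolation=cv2.INTER_CUBIC)
Q=cv2.resize(s['pixels'][300:440,330:520],None,fx=4,fy=4,interpolation=cv2.INTER_CUBIC)
for z in (0,.038):
  for a,b in ((x0,y0),(x0,y1),(x1,y0),(x1,y1)):
    u=proj(t,(a,b,z)); cv2.circle(P,(int((u[0]-124.5)*5),int((u[1]-164.5)*5)),4,(0,0,255) if z else (0,255,0),1)
    u=proj(s,(a,b,z)); cv2.circle(Q,(int((u[0]-329.5)*4),int((u[1]-299.5)*4)),4,(0,0,255) if z else (0,255,0),1)
cv2.imwrite('pics/e1.png',P);cv2.imwrite('pics/e2.png',Q)
E
```

```text
top front y0 [ -5.5  -5.   -9.5  -5.5  -4.   -7.   -6.   -6.5  -5.   -6.   -6.   -5.5
 -10.  -10.   -6.5]
top low x0 [ 1.   0.5  0.5 -2.  -2.  -2.  -1.5 -2.  -1.  -1.  -1.5 -2.  -2.  -1.5
 -8. ]
top high x1 [ 3.5  4.   4.5  5.   4.   4.  12.   4.   4.   4.5  5.   4.5  4.   4.
  4. ]
top hinge [-5.  -6.  -4.5 -5.5 -4.  -4.5 -3.5 -6.5 -5.5 -6.  -5.  -5.5 -4.5 -5.
 -6.5]
scene front y0 [4.  3.5 3.  2.  4.  4.  3.5 3.  3.  3.5 3.  3.  3.  2.5 3. ]
scene low x0 [-4.  -4.5 -4.5 -4.  -3.5 -4.  -4.5 -4.5 -4.5 -4.5 -4.5 -4.  -5.  -5.
 -4.5]
scene high x1 [ -8.5 -12.   -4.    6.5   2.5  -3.5  -4.   -3.5   6.    2.5  -3.5  -4.
   6.   -3.5  -4. ]
scene hinge [12.  -6.   2.   2.   1.5  2.   1.5 -6.5  1.5  1.5  1.5  1.5 -7.  -4.5
 -2. ]
```

View pics/e1.png

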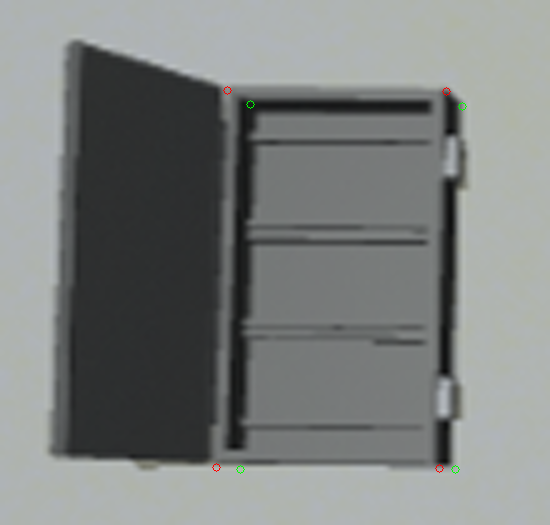

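View pics/e2.png

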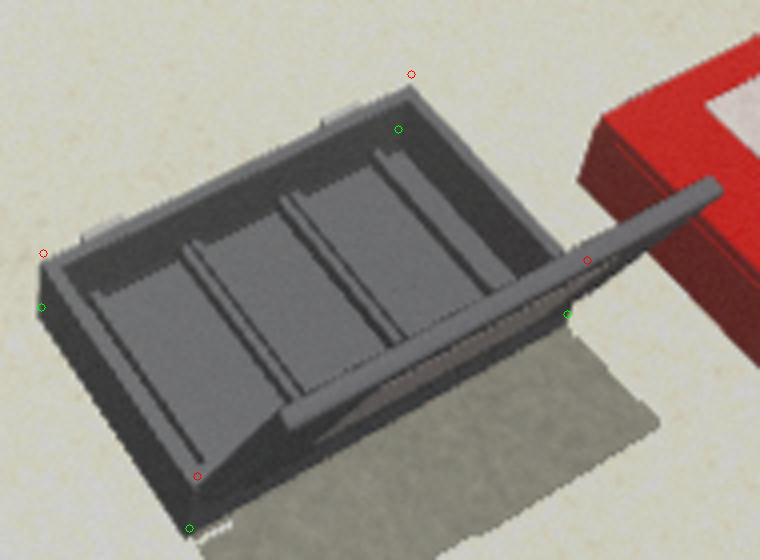

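Request:
drive_tool(moves="-1 0 -0.4 -0.41 76.4; -1 0 -0.4 -0.41 76.4; -1 0 -0.4 -0.41 76.4; -1 0 -0.4 -0.41 76.4; -1 0 -0.4 -0.41 76.4; -1 0 -0.4 -0.41 76.4; -1 0.04 -0.403 -0.417 76.4; -1 0.04 -0.403 -0.417 76.4; -1 0.04 -0.403 -0.417 76.4; -1 0.04 -0.403 -0.417 76.4; -1 0.04 -0.403 -0.417 76.4; -1 0.04 -0.403 -0.417 76.4", grip_force=25)

```text
clock: 1.65
ee_pos: [0.4452, -0.135, 0.1618]
tool_rot: [[0.001, -0.885, -0.465], [-0.0, -0.465, 0.885], [-1.0, -0.0, -0.001]]
contact_force: [0.1, -1.6, -0.1]
opening: 0.0914
```

The two cameras differ by about 3 mm in x and y, for both the box and the modules, so I'll use the mean and check it against a grasp. Top alone puts the box centre near (0.559, 0.240) and scene alone near (0.562, 0.243).

Run:
```python
from h import *
plan((.4584,-.1129,.10,-152.3),(.4584,-.1129,.026,-152.3))
```

```text
t 1.65 pos [ 0.4452 -0.135   0.1618] phi -152.31 open 0.0914 F [ 0.1 -1.6 -0.1] q0 -24.2 q5 128.1 tilt -1.0000
(0.4584, -0.1129, 0.1, -152.3) -> [ 0.0618 -0.022   0.0135] turn -0.01 (alt 359.99) rows>=1.3
(0.4584, -0.1129, 0.026, -152.3) -> [ 0.1358 -0.0219  0.0135] turn -0.01 (alt 359.99) rows>=2.8
```

Request:
drive_tool(moves="-1 0 0 0 0; -1 0 0 0 0; -1 0 0 0 0")

```text
clock: 1.95
ee_pos: [0.4441, -0.1373, 0.1619]
tool_rot: [[0.0, -0.885, -0.465], [-0.0, -0.465, 0.885], [-1.0, 0.0, -0.0]]
contact_force: [-0.4, 0.0, 0.0]
opening: 0.0911
```

Run:
```python
from h import *
plan((.4584,-.1129,.10,-152.3),(.4584,-.1129,.026,-152.3))
t=img('top','pics/f1.png');s=img('scene','pics/f2.png')
```

```text
t 1.95 pos [ 0.4441 -0.1373  0.1619] phi -152.28 open 0.0911 F [-0.4  0.   0. ] q0 -24.5 q5 127.7 tilt -1.0000
(0.4584, -0.1129, 0.1, -152.3) -> [ 0.0619 -0.0241  0.015 ] turn 0.02 (alt -359.98) rows>=1.4
(0.4584, -0.1129, 0.026, -152.3) -> [ 0.1359 -0.0241  0.015 ] turn 0.02 (alt -359.98) rows>=2.8
```

View pics/f2.png

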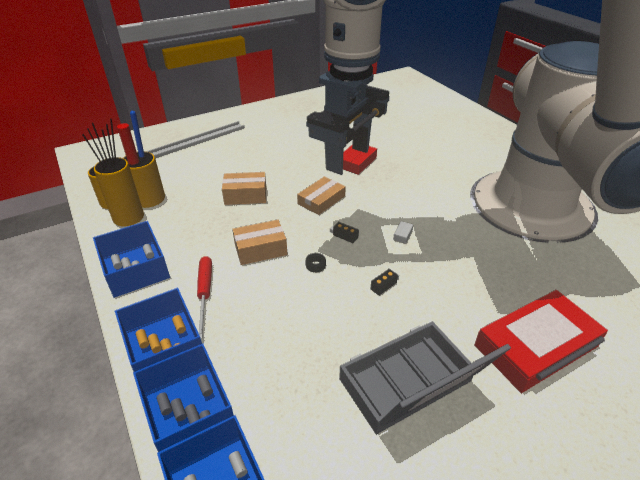

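Request:
drive_tool(moves="-0.2 0.04 -0.024 0.015 0; -0.2 0.08 -0.024 0.015 0; -0.2 0.12 -0.024 0.015 0; -0.2 0.136 -0.024 0.015 0; -0.2 0.136 -0.024 0.015 0; -0.2 0.136 -0.024 0.015 0; 1 0.136 -0.024 0.015 0; 1 0.136 -0.024 0.015 0; 1 0.136 -0.024 0.015 0; 1 0.136 -0.024 0.015 0; 1 0.136 -0.024 0.015 0; 1 0.136 -0.024 0.015 0", grip_force=25)

```text
clock: 3.25
ee_pos: [0.4586, -0.1122, 0.0259]
tool_rot: [[0.0, -0.885, -0.466], [-0.0, -0.466, 0.885], [-1.0, -0.0, -0.0]]
contact_force: [-0.3, 0.0, 0.7]
opening: 0.0095
```

Request:
drive_tool(moves="1 0 0 0 0; 1 0 0 0 0; 1 0 0 0 0")

```text
clock: 3.55
ee_pos: [0.4585, -0.1122, 0.0258]
tool_rot: [[-0.0, -0.885, -0.465], [0.0, -0.465, 0.885], [-1.0, 0.0, 0.0]]
contact_force: [0.5, -0.3, -0.4]
opening: 0.0006
```

Run:
```python
from h import *
plan((.4584,-.1129,.026,-152.3))
s=img('scene');p=s['pixels'][130:310,250:430]; cv2.imwrite('pics/g1.png',cv2.resize(p,None,fx=3,fy=3))
```

```text
t 3.55 pos [ 0.4585 -0.1122  0.0258] phi -152.26 open 0.0006 F [ 0.5 -0.3 -0.4] q0 -21.0 q5 131.3 tilt -1.0000
(0.4584, -0.1129, 0.026, -152.3) -> [-0.0002  0.0004 -0.0005] turn 0.04 (alt -359.96) rows>=0.0
```

View pics/g1.png

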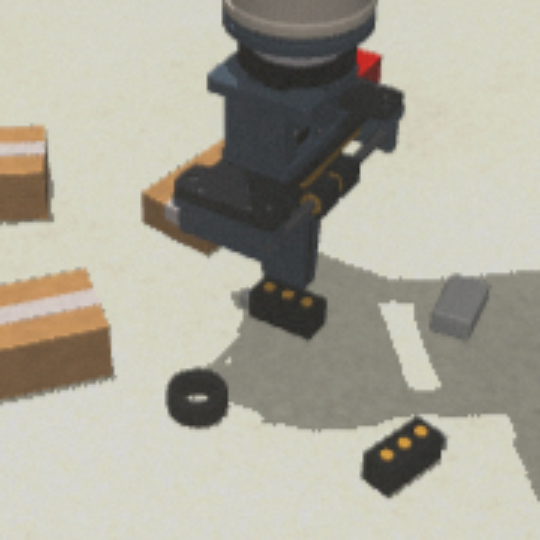

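Run:
```python
from h import *
t=img('top');s=img('scene')
o=robot.get_obs(); p=np.array(o['ee_pos'])
for i,(x,y),w,n in ((t,(270,190),120,'h1'),(s,(290,170),120,'h2')):
    P=cv2.resize(i['pixels'][y:y+w,x:x+w],None,fx=5,fy=5,interpolation=cv2.INTER_CUBIC)
    for z,c in ((-.014,(0,0,255)),(0,(0,255,0)),(.055,(255,0,0))):
        u=proj(i,p+[0,0,z]); print(n,z,u); cv2.circle(P,(int((u[0]-x)*5),int((u[1]-y)*5)),5,c,2)
    cv2.imwrite(f'pics/{n}.png',P)
```

```text
h1 -0.014 [333.79191267 261.30765669]
h1 0 [334.11265452 261.22717354]
h1 0.055 [335.4563178  260.89001063]
h2 -0.014 [345.63990581 232.01879337]
h2 0 [345.84430449 227.08128502]
h2 0.055 [346.68427079 206.79083854]
```

View pics/h1.png

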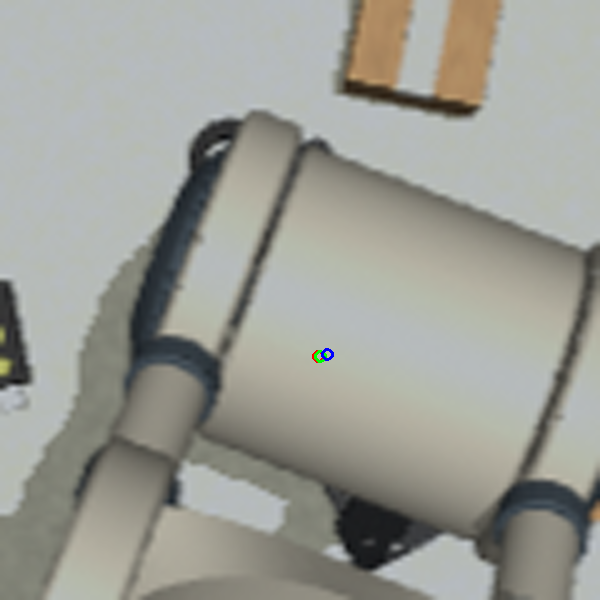

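View pics/h2.png

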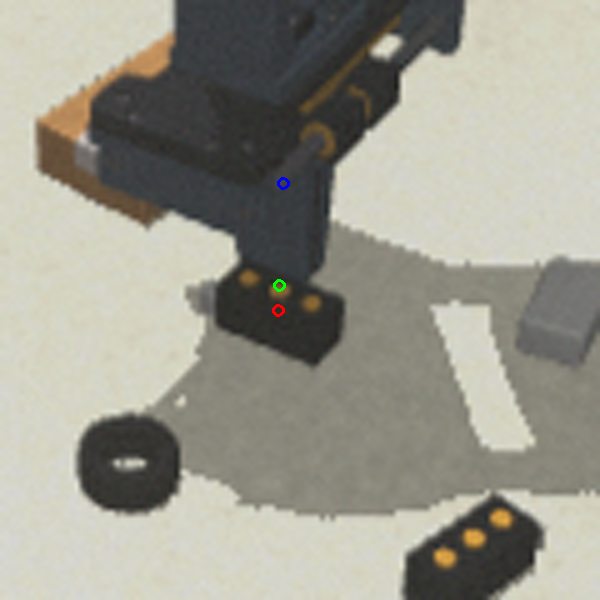

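The fingers shut without catching the module, which didn't move. In the scene view they appear behind or above it (crop 285,275). I'll lift, then check the true tip height by touching the open bench.

Request:
drive_tool(moves="1 -0.03 0 0 0; 1 -0.06 0 0 0; 1 -0.06 0.05 0 0; 1 -0.06 0.05 0 0; 1 -0.06 0.05 0 0; 1 -0.04 0.05 0 0; 1 -0.02 0.05 0 0; 1 -0.01 0.05 0 0; 1 -0.005 0.05 0 0;1 0 0.05 0 0; 1 0 0.05 0 0; 1 0 0.05 0 0")

```text
clock: 4.9
ee_pos: [0.4146, -0.1356, 0.0261]
tool_rot: [[0.0, -0.885, -0.466], [-0.0, -0.466, 0.885], [-1.0, -0.0, -0.0]]
contact_force: [0.2, 0.0, 0.2]
opening: 0.0005
```

Run:
```python
from h import *
plan()
s=img('scene');p=s['pixels'][130:310,250:430]; 
P=cv2.resize(p,None,fx=3.3,fy=3.3,interpolation=cv2.INTER_CUBIC)
q=np.array(robot.get_obs()['ee_pos'])
for z,c in ((-.014,(0,0,255)),(0,(0,255,0)),(.055,(255,0,0))):
    u=proj(s,q+[0,0,z]); cv2.circle(P,(int((u[0]-250)*3.3),int((u[1]-130)*3.3)),4,c,2)
cv2.imwrite('pics/i1.png',P)
```

```text
t 4.90 pos [ 0.4146 -0.1356  0.0261] phi -152.26 open 0.0005 F [0.2 0.  0.2] q0 -26.0 q5 126.3 tilt -1.0000
```

View pics/i1.png

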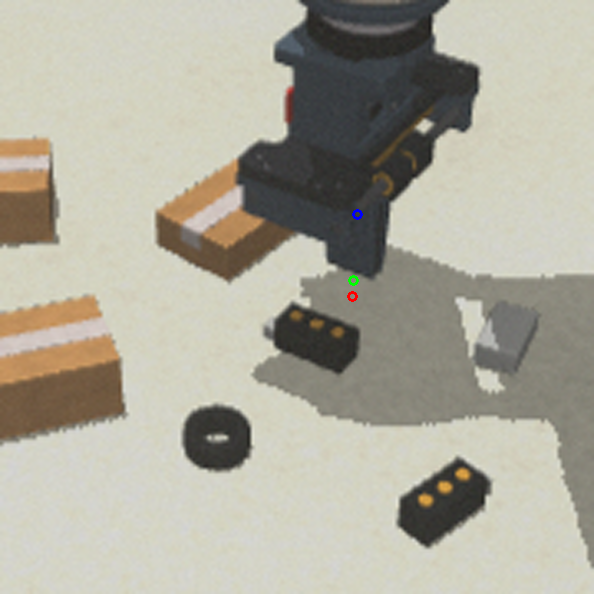

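Request:
drive_tool(moves="1 0.003 0 0 0; 1 0.006 0 0 0; 1 0.009 0 0 0; 1 0.011 0 0 0; 1 0.013 0 0 0; 1 0.015 0 0 0")

```text
clock: 5.55
ee_pos: [0.4143, -0.1355, 0.0106]
tool_rot: [[-0.0, -0.885, -0.465], [0.0, -0.465, 0.885], [-1.0, 0.0, 0.0]]
contact_force: [0.7, -0.6, -0.1]
opening: 0.0002
```

Request:
drive_tool(moves="1 0.003 0 0 0; 1 0.006 0 0 0; 1 0.006 0 0 0")

```text
clock: 5.85
ee_pos: [0.4141, -0.1354, 0.0044]
tool_rot: [[-0.0, -0.885, -0.465], [0.0, -0.465, 0.885], [-1.0, 0.0, 0.0]]
contact_force: [-0.7, 0.5, -0.1]
opening: 0.0005
```

Request:
drive_tool(moves="1 0.002 0 0 0; 1 0.004 0 0 0; 1 0.004 0 0 0")

```text
clock: 6.15
ee_pos: [0.4142, -0.1355, 0.0006]
tool_rot: [[-0.0, -0.885, -0.465], [0.0, -0.465, 0.885], [-1.0, 0.0, 0.0]]
contact_force: [0.2, -0.2, 0.7]
opening: 0.0005
```

```bash
cat >> h.py <<'E'
def show(name,cam='scene',box=(250,130,180,180),f=3.3,mark=True,pts=()):
    i=img(cam);x,y,w,h=box
    P=cv2.resize(i['pixels'][y:y+h,x:x+w],None,fx=f,fy=f,interpolation=cv2.INTER_CUBIC)
    q=np.array(robot.get_obs()['ee_pos'])
    L=[(q+[0,0,-.014],(0,0,255)),(q,(0,255,0)),(q+[0,0,.055],(255,0,0))] if mark else []
    for a,c in L+[(np.array(p),(255,0,255)) for p in pts]:
        u=proj(i,a); cv2.circle(P,(int((u[0]-x+.5)*f),int((u[1]-y+.5)*f)),4,c,1)
    cv2.imwrite(f'pics/{name}.png',P); return i
E
python3 -c "
from h import *
show('j1')"
```

```text
(no output)
```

View pics/j1.png

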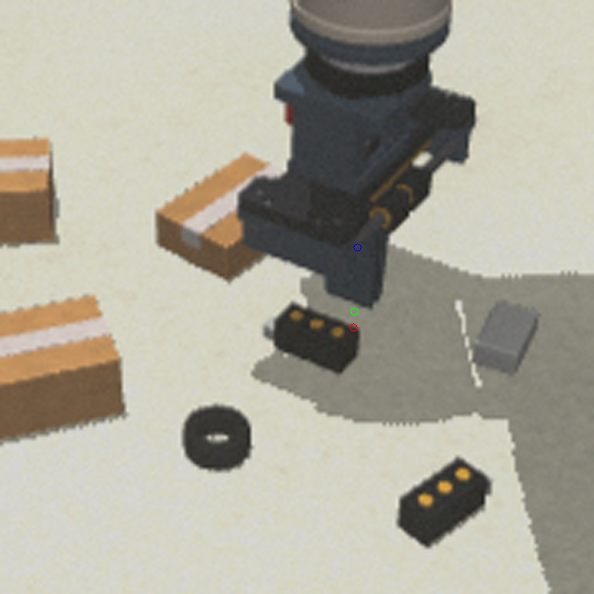

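Request:
drive_tool(moves="1 0.002 0 0 0; 1 0.004 0 0 0; 1 0.005 0 0 0; 1 0.005 0 0 0")

```text
clock: 6.6
ee_pos: [0.4142, -0.1355, -0.0044]
tool_rot: [[-0.0, -0.885, -0.465], [0.0, -0.465, 0.885], [-1.0, 0.0, 0.0]]
contact_force: [1.0, 0.4, 0.2]
opening: 0.0006
```

Request:
drive_tool(moves="1 0.002 0 0 0; 1 0.003 0 0 0; 1 0.004 0 0 0; 1 0.004 0 0 0")

```text
clock: 7.0
ee_pos: [0.4142, -0.1355, -0.0083]
tool_rot: [[-0.0, -0.885, -0.465], [0.0, -0.465, 0.885], [-1.0, 0.0, 0.0]]
contact_force: [0.2, 0.5, 0.4]
opening: 0.0004
```

Request:
drive_tool(moves="1 0.001 0 0 0; 1 0.002 0 0 0; 1 0.003 0 0 0; 1 0.003 0 0 0")

```text
clock: 7.4
ee_pos: [0.4142, -0.1355, -0.0113]
tool_rot: [[-0.0, -0.885, -0.465], [0.0, -0.465, 0.885], [-1.0, 0.0, 0.0]]
contact_force: [-0.4, 0.0, 0.7]
opening: 0.0002
```

Request:
drive_tool(moves="1 0.001 0 0 0; 1 0.002 0 0 0; 1 0.003 0 0 0; 1 0.003 0 0 0")

```text
clock: 7.8
ee_pos: [0.4143, -0.1355, -0.0143]
tool_rot: [[-0.0, -0.885, -0.465], [0.0, -0.465, 0.885], [-1.0, 0.0, 0.0]]
contact_force: [-1.2, -0.7, 0.3]
opening: 0.0003
```

Request:
drive_tool(moves="1 0.001 0 0 0; 1 0.002 0 0 0; 1 0.003 0 0 0; 1 0.003 0 0 0")

```text
clock: 8.2
ee_pos: [0.4144, -0.1356, -0.0157]
tool_rot: [[0.001, -0.885, -0.466], [-0.001, -0.466, 0.885], [-1.0, -0.001, -0.001]]
contact_force: [-6.8, 2.4, 57.4]
opening: 0.0002
```

```bash
python3 -c "
from h import *
show('j2');plan()"
```

```text
t 8.25 pos [ 0.4144 -0.1356 -0.0157] phi -152.25 open 0.0004 F [-7.8  2.8 57.5] q0 -26.0 q5 126.3 tilt -1.0000
```

View pics/j2.png

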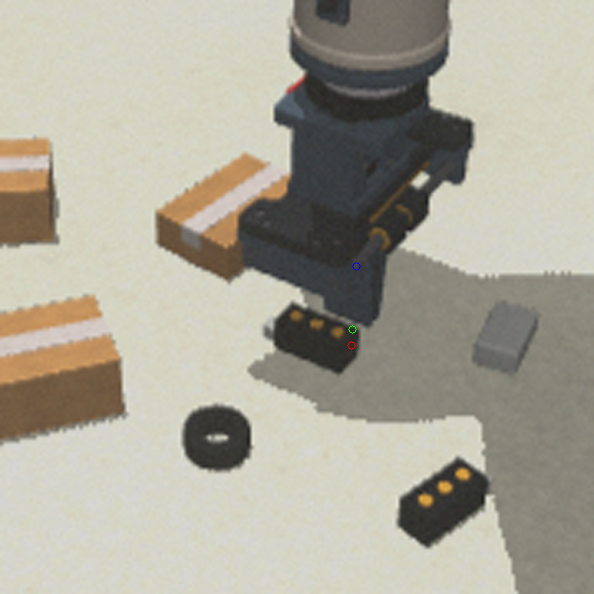

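Contact came at a reported z of -0.015, so the tips are really 15 mm above the reported TCP, not 14 mm below it. That is a height bias of about 29 mm. I'm backing off now and will check x and y too.

Request:
drive_tool(moves="1 -0.005 0 0 0; 1 -0.01 0 0 0; 1 -0.01 0 0 0")

```text
clock: 8.55
ee_pos: [0.4146, -0.1356, -0.0068]
tool_rot: [[0.001, -0.885, -0.465], [-0.0, -0.465, 0.885], [-1.0, -0.0, -0.001]]
contact_force: [0.1, -0.6, 0.5]
opening: 0.0004
```

Run:
```python
from h import *
plan()
i=show('j3',box=(310,180,80,80),f=8,mark=False)
# footprint corners at z = ee_z+.015
o=robot.get_obs();q=np.array(o['ee_pos']);R=np.array(o['tool_rot'])
P=cv2.imread('pics/j3.png')
for a in (-1,1):
  for b in (-1,1):
    w=q+[0,0,.015]+R[:,1]*.0135*a+R[:,2]*.016*b
    u=proj(i,w); print(w.round(3),u.round(1)); cv2.circle(P,(int((u[0]-309.5)*8),int((u[1]-179.5)*8)),5,(0,0,255),1)
cv2.imwrite('pics/j3.png',P)
print(robot.get_obs()['joint_pos'])
```

```text
t 8.55 pos [ 0.4146 -0.1356 -0.0068] phi -152.26 open 0.0004 F [ 0.1 -0.6  0.5] q0 -26.0 q5 126.3 tilt -1.0000
[ 0.434 -0.143  0.008] [347.7 222.1]
[ 0.419 -0.115  0.008] [360. 227.]
[ 0.41  -0.156  0.008] [353.7 215.9]
[ 0.395 -0.128  0.008] [365.9 220.7]
[-4.53281550e-01  5.93534790e-01  2.00414373e+00  6.41499185e-06
  5.43418319e-01  2.20410606e+00]
```

View pics/j3.png

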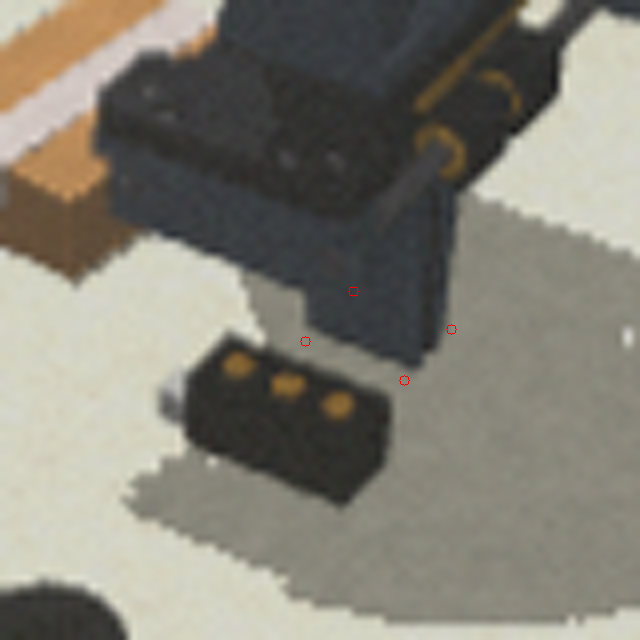

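Viewed against the predicted footprint, x and y agree to about 1 mm; only the reported height is off (tip z = ee z + 0.015). I'm redoing the grasp with that correction.

```bash
python3 -c "
from h import *
plan((.4592,-.112,.04,-152.3),(.4592,-.112,-.003,-152.3))"
```

```text
t 8.60 pos [ 0.4145 -0.1356 -0.0071] phi -152.26 open 0.0004 F [ 0.6  0.4 -0.1] q0 -26.0 q5 126.3 tilt -1.0000
(0.4592, -0.112, 0.04, -152.3) -> [-0.0471 -0.0506  0.0001] turn 0.04 (alt -359.96) rows>=1.4
(0.4592, -0.112, -0.003, -152.3) -> [-0.0041 -0.0506  0.0001] turn 0.04 (alt -359.96) rows>=1.0
```

Request:
drive_tool(moves="-0.2 -0.047 0 0 0; -0.2 -0.047 0 0 0; -0.2 -0.047 -0.0505 0 0; -0.2 -0.047 -0.0505 0 0; -0.2 -0.047 -0.0505 0 0; -0.2 -0.02 -0.0505 0 0; -0.2 -0.004 -0.0505 0 0; -0.2 -0.004 -0.0505 0 0; 1 -0.004 -0.0505 0 0; 1 -0.004 -0.0505 0 0; 1 -0.004 -0.0505 0 0; 1 -0.004 -0.0505 0 0")

```text
clock: 9.8
ee_pos: [0.4592, -0.1122, -0.0027]
tool_rot: [[0.001, -0.885, -0.465], [-0.0, -0.465, 0.885], [-1.0, -0.001, -0.001]]
contact_force: [-0.1, 0.1, 0.1]
opening: 0.0259
```

Request:
drive_tool(moves="1 0 0 0 0; 1 0 0 0 0; 1 0 0 0 0")

```text
clock: 10.1
ee_pos: [0.4592, -0.1121, -0.0027]
tool_rot: [[0.001, -0.885, -0.466], [-0.0, -0.466, 0.885], [-1.0, -0.0, -0.001]]
contact_force: [-1.1, -0.8, 8.9]
opening: 0.0239
```

```bash
python3 -c "
from h import *
plan((.4592,-.112,.11,-152.3),(.61,.236,.11,0))"
```

```text
t 10.10 pos [ 0.4592 -0.1121 -0.0027] phi -152.25 open 0.0239 F [-1.1 -0.8  8.9] q0 -21.0 q5 131.3 tilt -1.0000
(0.4592, -0.112, 0.11, -152.3) -> [-1.127e-01 -1.000e-04  0.000e+00] turn 0.05 (alt -359.95) rows>=2.3
(0.61, 0.236, 0.11, 0) -> [-0.1127 -0.2956  0.2378] turn -152.25 (alt 207.75) rows>=17.7
```

Request:
drive_tool(moves="1 -0.03 0 0 0; 1 -0.07 0 0 0; 1 -0.112 0 0 0; 1 -0.112 -0.03 0.024 -8; 1 -0.112 -0.06 0.048 -16; 1 -0.112 -0.09 0.072 -24; 1 -0.112 -0.12 0.096 -32; 1 -0.112 -0.15 0.12 -40; 1 -0.112 -0.18 0.144 -48; 1 -0.112 -0.21 0.168 -56; 1 -0.112 -0.24 0.192 -64; 1 -0.112 -0.24 0.192 -64")

```text
clock: 11.3
ee_pos: [0.5836, 0.1735, 0.1089]
tool_rot: [[0.002, 0.039, -0.999], [0.001, -0.999, -0.039], [-1.0, -0.001, -0.002]]
contact_force: [-0.2, -0.5, -0.1]
opening: 0.0239
```

```bash
python3 -c "
from h import *
plan((.61,.236,.11,0))
show('k1',box=(270,120,250,250),f=2.4)"
```

```text
t 11.30 pos [0.5836 0.1735 0.1089] phi -87.78 open 0.0239 F [-0.2 -0.5 -0.1] q0 10.9 q5 98.7 tilt -1.0000
(0.61, 0.236, 0.11, 0) -> [-0.0009 -0.0614 -0.0288] turn -87.78 (alt 272.22) rows>=10.2
```

View pics/k1.png

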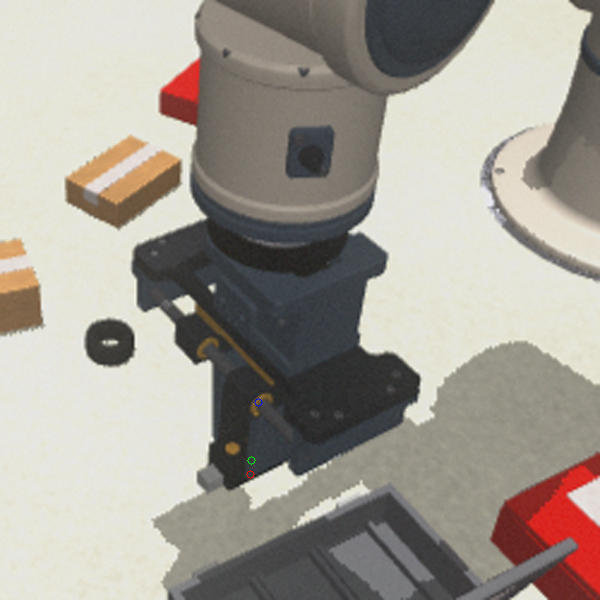

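Request:
drive_tool(moves="1 0 -0.01 -0.005 -8; 1 0 -0.02 -0.01 -16; 1 0 -0.03 -0.015 -24; 1 0 -0.04 -0.02 -32; 1 0 -0.05 -0.025 -40; 1 0 -0.061 -0.029 -48; 1 0 -0.061 -0.029 -56; 1 0 -0.061 -0.029 -64; 1 0 -0.061 -0.029 -72; 1 0 -0.061 -0.029 -80; 1 0 -0.061 -0.029 -87.8; 1 0 -0.061 -0.029 -87.8")

```text
clock: 12.55
ee_pos: [0.6088, 0.2305, 0.1088]
tool_rot: [[-0.001, 1.0, -0.007], [-0.0, -0.007, -1.0], [-1.0, -0.001, 0.0]]
contact_force: [-0.0, 0.2, -1.0]
opening: 0.0236
```

Request:
drive_tool(moves="1 0 0 0 0; 1 0 0 0 0")

```text
clock: 12.75
ee_pos: [0.6091, 0.2311, 0.1088]
tool_rot: [[-0.0, 1.0, -0.012], [-0.0, -0.012, -1.0], [-1.0, -0.0, 0.0]]
contact_force: [0.5, 0.1, -1.2]
opening: 0.0234
```

```bash
python3 -c "
from h import *
plan((.61,.236,.03,0),(.61,.236,.0045,0))
show('k2',box=(300,240,250,200),f=2.8)"
```

```text
t 12.75 pos [0.6091 0.2311 0.1088] phi -0.70 open 0.0234 F [ 0.5  0.1 -1.2] q0 15.5 q5 16.2 tilt -1.0000
(0.61, 0.236, 0.03, 0) -> [ 0.0788  0.0009 -0.0049] turn -0.70 (alt 359.30) rows>=1.6
(0.61, 0.236, 0.0045, 0) -> [ 0.1043  0.0009 -0.0049] turn -0.70 (alt 359.30) rows>=2.1
```

View pics/k2.png

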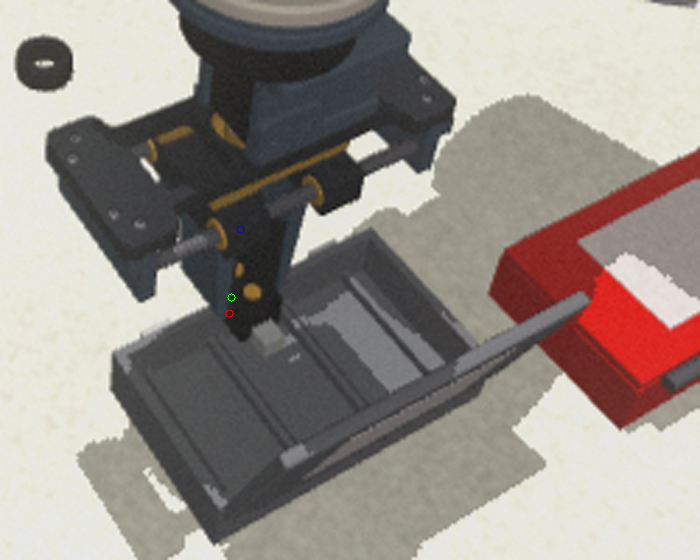

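Request:
drive_tool(moves="1 0.03 0.001 -0.005 -0.7; 1 0.06 0.001 -0.005 -0.7; 1 0.08 0.001 -0.005 -0.7; 1 0.09 0.001 -0.005 -0.7; 1 0.095 0.001 -0.005 -0.7; 1 0.1 0.001 -0.005 -0.7; 1 0.102 0.001 -0.005 -0.7; 1 0.104 0.001 -0.005 -0.7; 1 0.105 0.001 -0.005 -0.7; 1 0.105 0.001 -0.005 -0.7")

```text
clock: 13.8
ee_pos: [0.6103, 0.2365, 0.004]
tool_rot: [[0.0, 1.0, 0.004], [0.0, 0.004, -1.0], [-1.0, 0.0, -0.0]]
contact_force: [0.2, -0.0, -0.9]
opening: 0.0237
```

```bash
python3 -c "
from h import *
plan((.61,.236,.0045,0))
show('k3',box=(300,240,250,200),f=2.8)"
```

```text
t 13.80 pos [0.6103 0.2365 0.004 ] phi 0.24 open 0.0237 F [ 0.2 -0.  -0.9] q0 16.0 q5 15.7 tilt -1.0000
(0.61, 0.236, 0.0045, 0) -> [-0.0005 -0.0003  0.0005] turn 0.24 (alt -359.76) rows>=0.0
```

View pics/k3.png

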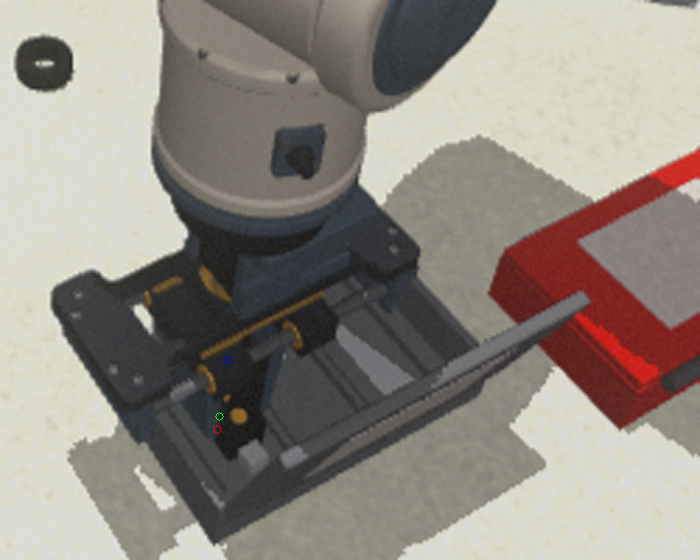

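Request:
drive_tool(moves="1 0.001 0 0 0; 1 0.002 0 0 0; 0.25 0.002 0 0 0; 0.25 0.002 0 0 0; 0.25 0.002 0 0 0; 0.25 0.002 0 0 0; 0.25 -0.02 0 0 0; 0.25 -0.05 0 0 0; 0.25 -0.1 0 0 0; 0.25 -0.12 0 0 0; 0.25 -0.12 0 0 0")

```text
clock: 14.95
ee_pos: [0.6121, 0.237, 0.1274]
tool_rot: [[0.006, 1.0, 0.004], [0.002, 0.004, -1.0], [-1.0, 0.006, -0.002]]
contact_force: [0.1, 0.1, -0.6]
opening: 0.0341
```

```bash
python3 -c "
from h import *
plan((.4716,.0525,.08,101.5))
show('k4',box=(300,240,250,200),f=2.8,mark=False)"
```

```text
t 14.95 pos [0.6121 0.237  0.1274] phi 0.24 open 0.0341 F [ 0.1  0.1 -0.6] q0 16.0 q5 15.7 tilt -1.0000
(0.4716, 0.0525, 0.08, 101.5) -> [ 0.0463 -0.1416  0.184 ] turn -101.26 (alt 258.74) rows>=11.8
```

View pics/k4.png

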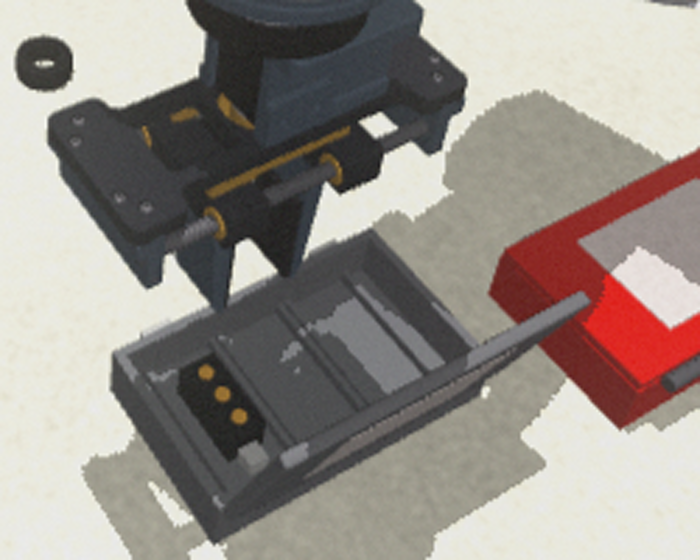

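Module B sits upright in the far bay with its tongue towards the hinge. Next, module A.

Request:
drive_tool(moves="0.25 0 0 0.03 -8; 0.25 0 -0.02 0.08 -16; 0.25 0 -0.05 0.12 -25; 0.25 0.01 -0.08 0.15 -33; -0.2 0.02 -0.11 0.184 -42; -0.2 0.02 -0.1416 0.184 -50; -0.2 0.02 -0.1416 0.184 -59; -0.2 0.02 -0.1416 0.184 -67; -0.2 0.02 -0.1416 0.184 -76; -0.2 0.02 -0.1416 0.184 -84; -0.2 0.02 -0.1416 0.184 -93; -0.2 0.02 -0.1416 0.184 -101.3")

```text
clock: 16.2
ee_pos: [0.4685, 0.0519, 0.1026]
tool_rot: [[-0.002, -0.204, 0.979], [0.0, 0.979, 0.204], [-1.0, 0.001, -0.002]]
contact_force: [-0.2, 0.7, 0.1]
opening: 0.055
```

Request:
drive_tool(moves="-0.2 0 0 0 0; -0.2 0 0 0 0")

```text
clock: 16.4
ee_pos: [0.4688, 0.0519, 0.1031]
tool_rot: [[-0.001, -0.193, 0.981], [0.0, 0.981, 0.193], [-1.0, 0.0, -0.001]]
contact_force: [-0.7, -0.3, -1.0]
opening: 0.0546
```

```bash
python3 -c "
from h import *
plan((.4716,.0525,.03,101.5),(.4716,.0525,-.003,101.5))"
```

```text
t 16.40 pos [0.4688 0.0519 0.1031] phi 101.15 open 0.0546 F [-0.7 -0.3 -1. ] q0 -0.9 q5 -102.1 tilt -1.0000
(0.4716, 0.0525, 0.03, 101.5) -> [0.0731 0.     0.003 ] turn -0.35 (alt 359.65) rows>=1.5
(0.4716, 0.0525, -0.003, 101.5) -> [0.1061 0.     0.003 ] turn -0.35 (alt 359.65) rows>=2.1
```

Request:
drive_tool(moves="-0.2 0.04 0 0.003 -0.4; -0.2 0.07 0 0.003 -0.4; -0.2 0.09 0 0.003 -0.4; -0.2 0.1 0 0.003 -0.4; -0.2 0.106 0 0.003 -0.4; -0.2 0.106 0 0.003 -0.4; 1 0.106 0 0.003 -0.4; 1 0.106 0 0.003 -0.4; 1 0.106 0 0.003 -0.4; 1 0.106 0 0.003 -0.4; 1 0.106 0 0.003 -0.4; 1 0.106 0 0.003 -0.4")

```text
clock: 17.6
ee_pos: [0.4725, 0.0525, -0.0018]
tool_rot: [[0.001, -0.205, 0.979], [0.0, 0.979, 0.205], [-1.0, -0.0, 0.001]]
contact_force: [-0.4, 0.0, 7.1]
opening: 0.024
```

Request:
drive_tool(moves="1 0 0 0 0; 1 -0.03 0 0 0; 1 -0.07 0 0 0; 1 -0.11 0 0 0; 1 -0.11 0 0 0")

```text
clock: 18.1
ee_pos: [0.4748, 0.0525, 0.112]
tool_rot: [[0.007, -0.205, 0.979], [-0.0, 0.979, 0.205], [-1.0, -0.002, 0.007]]
contact_force: [0.4, -0.1, -1.4]
opening: 0.0237
```

```bash
python3 -c "
from h import *
plan((.51,.236,.1088,0))
show('l1',box=(300,160,250,200),f=2.8,mark=False)"
```

```text
t 18.10 pos [0.4748 0.0525 0.112 ] phi 101.83 open 0.0237 F [ 0.4 -0.1 -1.4] q0 -0.9 q5 -102.7 tilt -1.0000
(0.51, 0.236, 0.1088, 0) -> [0.0035 0.1724 0.0721] turn 101.83 (alt -258.17) rows>=11.9
```

View pics/l1.png

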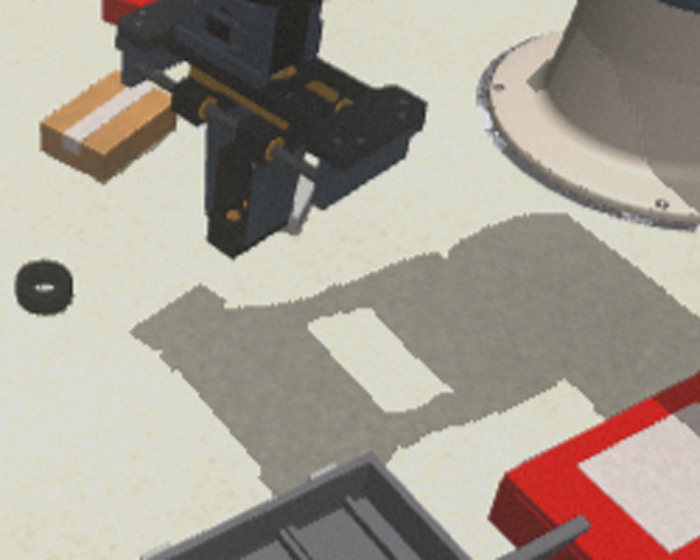

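Request:
drive_tool(moves="1 0 0.015 0.006 8; 1 0 0.03 0.012 16; 1 0 0.045 0.018 25; 1 0 0.06 0.024 33; 1 0 0.08 0.03 42; 1 0 0.1 0.04 50; 1 0 0.12 0.05 59; 1 0 0.14 0.06 67; 1 0 0.16 0.07 76; 1 0 0.1724 0.072 84; 1 0 0.1724 0.072 93; 1 0 0.1724 0.072 101.8")

```text
clock: 19.35
ee_pos: [0.5066, 0.2362, 0.1063]
tool_rot: [[-0.002, 1.0, 0.006], [-0.001, 0.006, -1.0], [-1.0, -0.002, 0.001]]
contact_force: [-0.7, 0.3, -0.6]
opening: 0.0238
```

Request:
drive_tool(moves="1 0 0 0 0; 1 0 0 0 0; 1 0 0 0 0")

```text
clock: 19.65
ee_pos: [0.5072, 0.2358, 0.1073]
tool_rot: [[-0.001, 1.0, 0.015], [-0.0, 0.015, -1.0], [-1.0, -0.001, 0.0]]
contact_force: [-0.3, 0.9, -0.5]
opening: 0.0234
```

```bash
python3 -c "
from h import *
plan((.51,.236,.0045,0))
show('l2',box=(300,240,250,200),f=2.8)"
```

```text
t 19.65 pos [0.5072 0.2358 0.1073] phi 0.85 open 0.0234 F [-0.3  0.9 -0.5] q0 18.8 q5 18.0 tilt -1.0000
(0.51, 0.236, 0.0045, 0) -> [ 0.1028  0.0029 -0.0002] turn 0.85 (alt -359.15) rows>=2.1
```

View pics/l2.png

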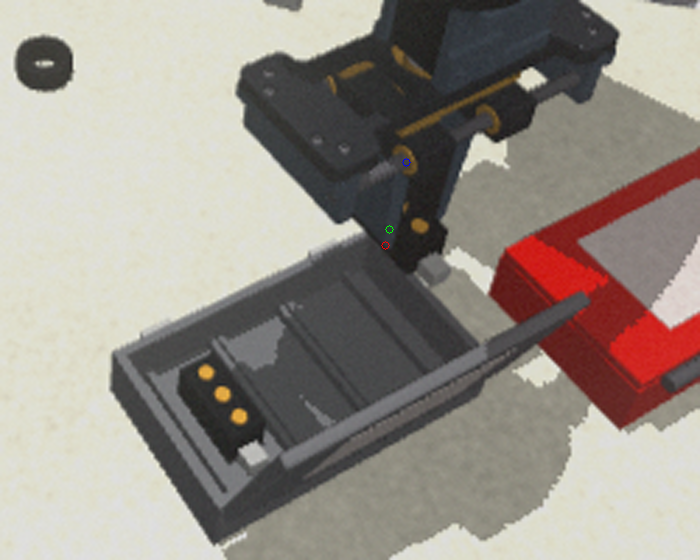

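Request:
drive_tool(moves="1 0.03 0.003 0 0.8; 1 0.06 0.003 0 0.8; 1 0.08 0.003 0 0.8; 1 0.09 0.003 0 0.8; 1 0.095 0.003 0 0.8; 1 0.1 0.003 0 0.8; 1 0.102 0.003 0 0.8; 1 0.103 0.003 0 0.8; 1 0.104 0.003 0 0.8; 1 0.104 0.003 0 0.8")

```text
clock: 20.7
ee_pos: [0.5108, 0.2361, 0.0042]
tool_rot: [[0.001, 1.0, -0.003], [0.0, -0.003, -1.0], [-1.0, 0.001, -0.0]]
contact_force: [1.1, 0.1, 0.9]
opening: 0.0234
```

Request:
drive_tool(moves="0.25 0 0 0 0; 0.25 0 0 0 0; 0.25 0 0 0 0; 0.25 0 0 0 0; 0.25 -0.02 0 0 0; 0.25 -0.05 0 0 0; 0.25 -0.1 0 0 0; 0.25 -0.15 0 0 0; 0.25 -0.17 0 0 0; 1 -0.17 0 0 0; 1 -0.17 0 0 0")

```text
clock: 21.8
ee_pos: [0.5103, 0.2359, 0.1737]
tool_rot: [[0.0, 1.0, -0.003], [0.0, -0.003, -1.0], [-1.0, 0.0, -0.0]]
contact_force: [-0.2, 0.2, -1.1]
opening: 0.0211
```

```bash
python3 -c "
from h import *
plan()
i=show('l3',box=(300,240,250,200),f=2.8,mark=False,pts=[(.5604+a,.2417+.054-.108*np.cos(1.8)+0*a,.038+.108*np.sin(1.8)) for a in (-.093,0,.093)])
t=img('top');p=t['pixels'][165:270,125:235]; cv2.imwrite('pics/l4.png',cv2.resize(p,None,fx=5,fy=5,interpolation=cv2.INTER_CUBIC))
"
```

```text
t 21.80 pos [0.5103 0.2359 0.1737] phi -0.16 open 0.0211 F [-0.2  0.2 -1.1] q0 18.7 q5 18.9 tilt -1.0000
```

View pics/l3.png

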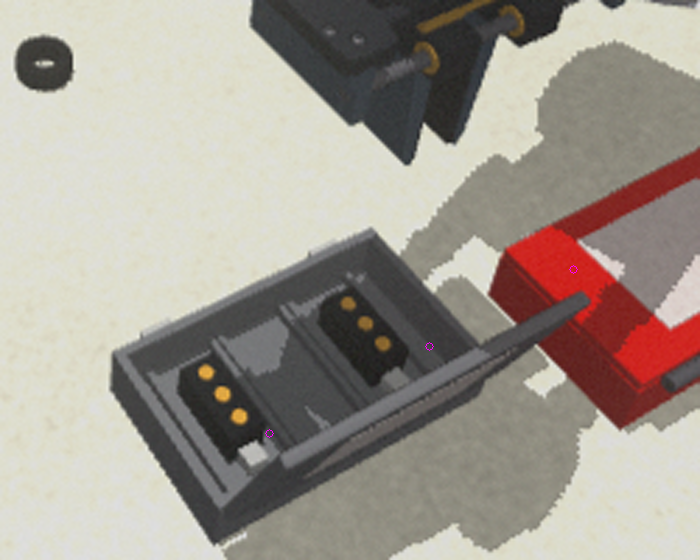

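View pics/l4.png

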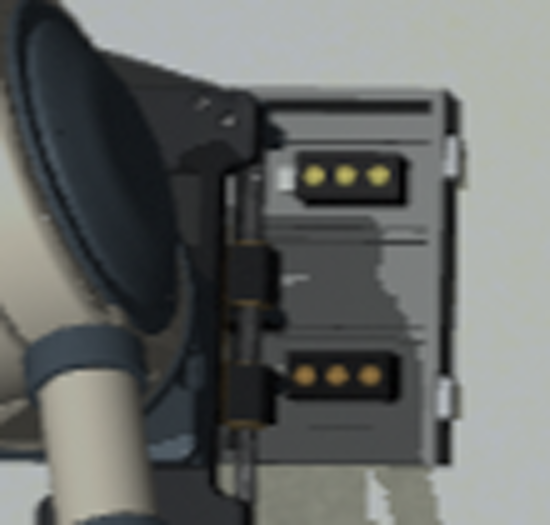

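```bash
python3 -c "
from h import *
t=img('top');s=img('scene')
for c in ((140,173),(136,256)): print('top',c,onz(t,c,.142))
for c in ((401.8,404),(509.5,346)): print('sc',c,onz(s,c,.142))
print(tri(t,(139,173.5),s,(401.8,404)), tri(t,(135.5,256),s,(509.5,346)))
"
```

```text
top (140, 173) [0.65227894 0.32799725 0.142     ]
top (136, 256) [0.46714354 0.33079967 0.142     ]
sc (401.8, 404) [0.65420526 0.33413187 0.142     ]
sc (509.5, 346) [0.47323591 0.33608563 0.142     ]
(array([0.65212479, 0.33210471, 0.13714762]), np.float64(0.00012266471469669012)) (array([0.46773173, 0.33387394, 0.13564143]), np.float64(0.0012770219024835436))
```

```bash
python3 -c "
from h import *
t=img('top');s=img('scene')
for P in ((.56,.42,.1),(.56,.5,.1),(.56,.42,.3),(.5,.6,.1)): print(P,proj(s,P).round(),proj(t,P).round())
for z in (0,.2,.4,.6): print(z,onz(t,(60,248),z).round(3),onz(t,(30,170),z).round(3))
print(proj(t,s['C']))
plan((.56,.40,.174,0),(.56,.4,.098,0))
"
```

```text
(0.56, 0.42, 0.1) [501. 443.] [106. 216.]
(0.56, 0.5, 0.1) [552. 503.] [ 71. 216.]
(0.56, 0.42, 0.3) [552. 346.] [ 56. 204.]
(0.5, 0.6, 0.1) [670. 563.] [ 25. 242.]
0 [0.49  0.577 0.   ] [0.689 0.662 0.   ]
0.2 [0.482 0.465 0.2  ] [0.645 0.534 0.2  ]
0.4 [0.473 0.353 0.4  ] [0.601 0.407 0.4  ]
0.6 [0.465 0.241 0.6  ] [0.557 0.28  0.6  ]
[-261.65558408 -158.32563493]
t 22.10 pos [0.5101 0.2359 0.1729] phi -0.16 open 0.0002 F [-0.4  0.2  0.1] q0 18.7 q5 18.9 tilt -1.0000
(0.56, 0.4, 0.174, 0) -> [-0.0013  0.0495 -0.1643] turn -0.16 (alt 359.84) rows>=3.4
(0.56, 0.4, 0.098, 0) -> [ 0.0747  0.0496 -0.1643] turn -0.16 (alt 359.84) rows>=3.7
```

Request:
drive_tool(moves="1 0 0.02 -0.05 0; 1 0 0.04 -0.1 0; 1 0 0.0495 -0.15 0; 1 0 0.0495 -0.15 0; 1 0 0.0495 -0.15 0; 1 0.03 0.0495 -0.15 0; 1 0.06 0.0495 -0.15 0; 1 0.075 0.0495 -0.15 0; 1 0.075 0.0495 -0.15 0")

```text
clock: 23.0
ee_pos: [0.5591, 0.3841, 0.0969]
tool_rot: [[-0.004, 1.0, -0.004], [-0.002, -0.004, -1.0], [-1.0, -0.004, 0.002]]
contact_force: [0.5, -0.2, 0.6]
opening: 0.0008
```

```bash
python3 -c "
from h import *
plan()
i=show('m1',box=(300,240,250,240),f=2.4,mark=True)
"
```

```text
t 23.00 pos [0.5591 0.3841 0.0969] phi -0.21 open 0.0008 F [ 0.5 -0.2  0.6] q0 29.5 q5 29.7 tilt -1.0000
```

View pics/m1.png

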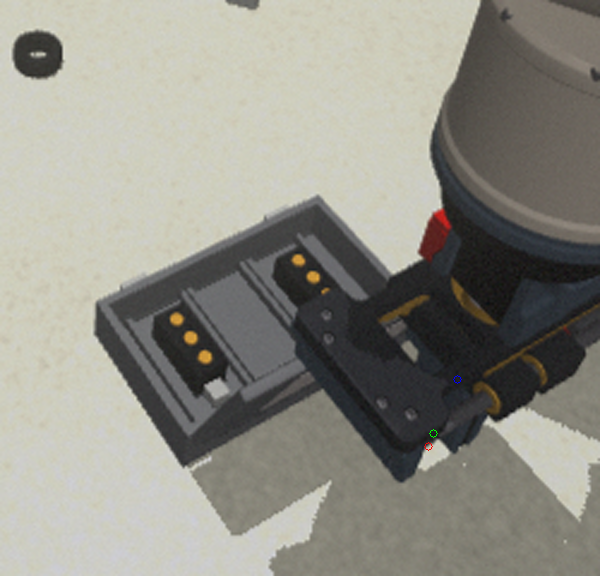

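Request:
drive_tool(moves="1 0 0 0.015 0; 1 0 0 0.03 0; 1 0 0 0.045 0; 1 0 0 0.06 0; 1 0 0 0.075 0; 1 0 0 0.09 0; 1 0 0 0.105 0; 1 0 0 0.12 0; 1 0 0 0.135 0; 1 0 0 0.15 0; 1 0 0 0.165 0; 1 0 0 0.17 0")

```text
clock: 24.25
ee_pos: [0.5598, 0.2141, 0.0988]
tool_rot: [[-0.0, 1.0, -0.004], [-0.0, -0.004, -1.0], [-1.0, -0.0, 0.0]]
contact_force: [0.1, -0.2, 0.3]
opening: 0.0005
```

```bash
python3 -c "
from h import *
plan()
i=show('m2',box=(300,200,250,240),f=2.4,mark=True)
"
```

```text
t 24.25 pos [0.5598 0.2141 0.0988] phi -0.22 open 0.0005 F [ 0.1 -0.2  0.3] q0 15.2 q5 15.5 tilt -1.0000
```

View pics/m2.png

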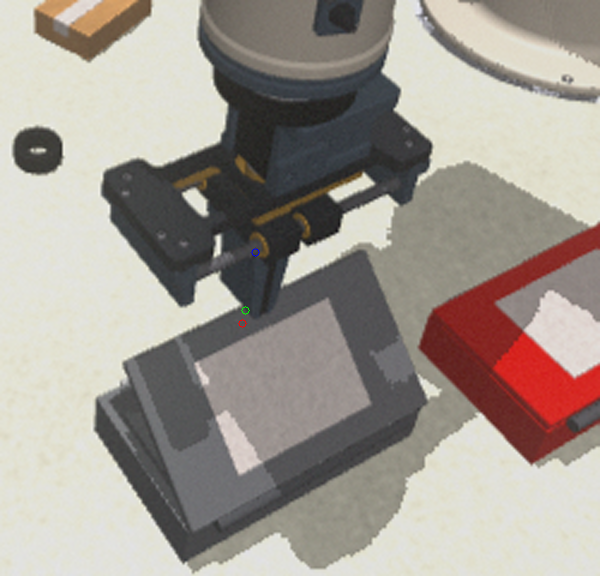

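Request:
drive_tool(moves="1 0.012 0 0 0; 1 0.024 0 0 0; 1 0.036 0 0 0; 1 0.046 0 0 0; 1 0.054 0 0 0; 1 0.06 0 0 0; 1 0.064 0 0 0; 1 0.066 0 0 0; 1 0.067 0 0 0; 1 0.068 0 0 0; 1 0.068 0 0 0")

```text
clock: 25.4
ee_pos: [0.56, 0.2159, 0.0309]
tool_rot: [[0.0, 1.0, -0.003], [0.0, -0.003, -1.0], [-1.0, 0.0, -0.0]]
contact_force: [-0.3, -0.5, 0.1]
opening: 0.0007
```

Request:
drive_tool(moves="1 0.001 0 0 0; 1 0.001 0 0 0; 1 0.0015 0 0 0; 1 0.0015 0 0 0")

```text
clock: 25.8
ee_pos: [0.5602, 0.2159, 0.0303]
tool_rot: [[0.001, 1.0, -0.003], [0.0, -0.003, -1.0], [-1.0, 0.001, -0.0]]
contact_force: [-3.5, -1.1, 16.0]
opening: 0.0006
```

Request:
drive_tool(moves="1 0.0005 0 0 0; 1 0.0005 0 0 0; 1 0.0005 0 0 0")

```text
clock: 26.1
ee_pos: [0.5602, 0.2159, 0.0302]
tool_rot: [[0.001, 1.0, -0.003], [0.0, -0.003, -1.0], [-1.0, 0.001, -0.0]]
contact_force: [-6.7, -1.9, 23.8]
opening: 0.0005
```

Request:
drive_tool(moves="1 -0.03 0 0 0; 1 -0.08 0 0 0; 1 -0.13 0 0 0; 1 -0.15 -0.05 0.04 0; 1 -0.15 -0.1 0.08 0; 1 -0.15 -0.15 0.12 0; 1 -0.15 -0.19 0.15 0;1 -0.15 -0.19 0.15 0; 1 -0.15 -0.19 0.15 0")

```text
clock: 27.0
ee_pos: [0.3647, 0.0646, 0.1787]
tool_rot: [[-0.003, 1.0, -0.004], [-0.0, -0.004, -1.0], [-1.0, -0.003, 0.0]]
contact_force: [0.2, 0.4, 0.4]
opening: 0.0003
```

```bash
python3 -c "
from h import *
plan()
img('top','pics/n1.png');img('scene','pics/n2.png')
"
```

```text
t 27.00 pos [0.3647 0.0646 0.1787] phi -0.25 open 0.0003 F [0.2 0.4 0.4] q0 0.8 q5 1.1 tilt -1.0000
```

View pics/n1.png

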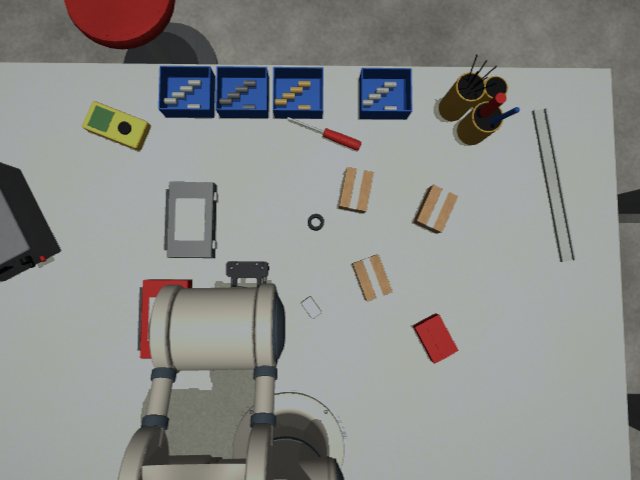

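View pics/n2.png

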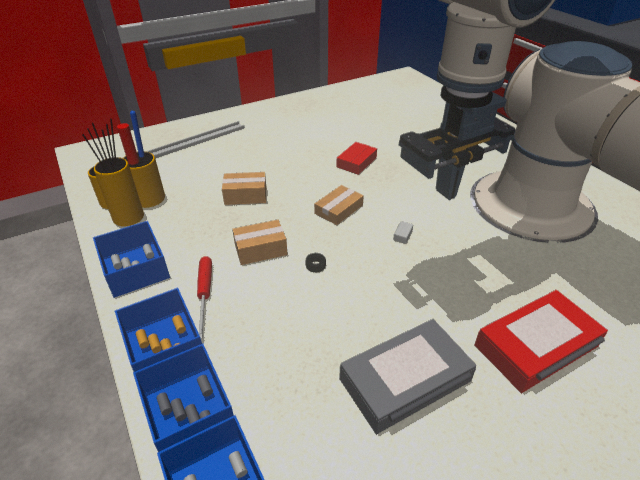

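Lid shut. The flat carton has been knocked: top view (393,270) is now (372,277). I'll measure the patch and the cartons.

```bash
cat > meas.py <<'E'
from h import *
def quad(i,pts,z):
    r=cv2.minAreaRect(np.array(pts,np.float32)); return r
def worldrect(i,cnt,z):
    W=np.array([onz(i,p,z)[:2] for p in cnt.reshape(-1,2)],np.float32)
    r=cv2.minAreaRect((W*1000).astype(np.float32)); (cx,cy),(w,h),a=r
    if w<h: w,h,a=h,w,a+90
    return (cx/1000,cy/1000),(w,h),(a+90)%180-90
def patch(i,z=.046,c=(.5604,.2417)):
    g=i['pixels']; u=proj(i,(*c,z)).astype(int)
    m=np.zeros(g.shape[:2],np.uint8); x,y=u
    poly=np.array([proj(i,(c[0]+a,c[1]+b,z)) for a,b in ((-.075,-.046),(.075,-.046),(.075,.046),(-.075,.046))],np.int32)
    cv2.fillConvexPoly(m,poly,1); v=g.astype(int).mean(2)
    th,_=cv2.threshold(v[m>0].astype(np.uint8),0,255,cv2.THRESH_OTSU)
    k=max(blobs((m>0)&(v>th),20),key=cv2.contourArea)
    return worldrect(i,k,z)
def cartons(i,zs,lo=110):
    """zs: list of (approx xy, z top)"""
    h=cv2.cvtColor(i['pixels'],cv2.COLOR_BGR2HSV);H,S,V=[h[...,k].astype(int) for k in range(3)]
    out=[]
    for c,z in zs:
        m=np.zeros(H.shape,np.uint8)
        poly=np.array([proj(i,(c[0]+.075*np.cos(t),c[1]+.075*np.sin(t),z)) for t in np.linspace(0,6.28,24)],np.int32)
        cv2.fillConvexPoly(m,poly,1)
        mm=(m>0)&(H>5)&(H<20)&(S>60)&(V>lo)
        k=[b for b in blobs(mm,40)]
        out.append(worldrect(i,np.vstack(k),z) if k else None)
    return out
E
python3 - <<'E'
from meas import *
t=img('top');s=img('scene')
print('patch',patch(t),patch(s))
Z=[(onz(t,(356,190),.046)[:2],.046),(onz(t,(436,210),.046)[:2],.046),(onz(t,(372,277),.03)[:2],.03)]
h=cv2.cvtColor(s['pixels'],cv2.COLOR_BGR2HSV); 
for c in ((245,188),(244,176),(260,245),(255,228),(330,200),(345,210)): print(c,h[c[1],c[0]])
for r in cartons(t,Z): print('top',r)
for r in cartons(s,Z,160): print('sc',r)
E
```

```text
patch ((0.5601778564453125, 0.24164239501953125), (103.9809341430664, 70.45928192138672), 1.223268985748291) ((0.5620126953125, 0.2432005615234375), (103.83055877685547, 71.79145812988281), -0.3593902587890625)
(245, 188) [ 15 119 142]
(244, 176) [ 15 132 185]
(260, 245) [ 14 109 117]
(255, 228) [ 16 132 186]
(330, 200) [ 15 130 183]
(345, 210) [ 17 105  97]
top ((0.6375982055664062, -0.16484371948242188), (98.44817352294922, 68.16503143310547), -11.057411193847656)
top ((0.59011376953125, -0.36487255859375), (98.21491241455078, 67.72379302978516), -24.86083221435547)
top ((0.4190875244140625, -0.20571949768066405), (99.1442642211914, 67.44918823242188), 20.223234176635742)
sc ((0.6398118286132812, -0.16324795532226563), (99.0621109008789, 67.50228881835938), -11.084098815917969)
sc ((0.5930570068359375, -0.362911865234375), (98.3173599243164, 67.10025024414062), -24.718360900878906)
sc ((0.42182672119140624, -0.2040576171875), (98.81355285644531, 66.53711700439453), 20.402456283569336)
```

```bash
python3 -c "
from h import *
plan((.6387,-.164,.12,78.9))
"
```

```text
t 27.20 pos [0.3707 0.0667 0.1791] phi -0.16 open 0.0005 F [-0.7  0.3  0.1] q0 1.1 q5 1.2 tilt -1.0000
(0.6387, -0.164, 0.12, 78.9) -> [0.0594 0.2686 0.2299] turn -79.06 (alt 280.94) rows>=9.2
```

Request:
drive_tool(moves="-1 0 0.03 0.026 -8; -1 0 0.06 0.052 -16; -1 0 0.09 0.077 -24; -1 0 0.12 0.1 -32; -1 0 0.15 0.128 -40; -1 0 0.18 0.154 -48; -1 0 0.21 0.18 -56; -1 0.02 0.24 0.205 -64; -1 0.04 0.2686 0.23 -72; -1 0.05 0.2686 0.23 -79; -1 0.05 0.2686 0.23 -79; -1 0.05 0.2686 0.23 -79", grip_force=40)

```text
clock: 28.4
ee_pos: [0.6377, -0.1636, 0.1285]
tool_rot: [[-0.001, 0.197, 0.981], [0.0, 0.981, -0.197], [-1.0, 0.0, -0.001]]
contact_force: [-1.3, 0.1, 0.5]
opening: 0.0907
```

Run:
```python
from meas import *
plan((.6387,-.164,.04,78.93),(.6387,-.164,-.005,78.93))
s=img('scene');print(cartons(s,[((.6387,-.164),.046)],160))
```

```text
t 28.40 pos [ 0.6377 -0.1636  0.1285] phi 78.67 open 0.0907 F [-1.3  0.1  0.5] q0 -19.6 q5 -98.3 tilt -1.0000
(0.6387, -0.164, 0.04, 78.93) -> [ 0.0885 -0.0002  0.0011] turn -0.26 (alt 359.74) rows>=1.8
(0.6387, -0.164, -0.005, 78.93) -> [ 0.1335 -0.0003  0.0011] turn -0.26 (alt 359.74) rows>=2.7
[((0.6768624877929688, -0.17033724975585937), (66.18258666992188, 23.81548500061035), 79.73328399658203)]
```

Request:
drive_tool(moves="-1 0.03 0 0.001 -0.3; -1 0.06 0 0.001 -0.3; -1 0.08 0 0.001 -0.3; -1 0.1 0 0.001 -0.3; -1 0.12 0 0.001 -0.3; -1 0.1335 0 0.001 -0.3; -1 0.1335 0 0.001 -0.3; 1 0.1335 0 0.001 -0.3; 1 0.1335 0 0.001 -0.3; 1 0.1335 0 0.001 -0.3; 1 0.1335 0 0.001 -0.3; 1 0.1335 0 0.001 -0.3")

```text
clock: 29.65
ee_pos: [0.639, -0.1648, -0.0037]
tool_rot: [[0.001, 0.189, 0.982], [-0.001, 0.982, -0.189], [-1.0, -0.0, 0.002]]
contact_force: [-2.0, 0.3, 7.0]
opening: 0.0679
```

Request:
drive_tool(moves="1 0 0 0 0; 1 0 0 0 0; 1 -0.01 0 0 0; 1 -0.03 0 0 0; 1 -0.06 0 0 0; 1 -0.09 0 0 0; 1 -0.12 0 0 0; 1 -0.12 0 0 0; 1 -0.12 0 0 0")

```text
clock: 30.55
ee_pos: [0.6383, -0.1645, 0.1157]
tool_rot: [[0.001, 0.188, 0.982], [-0.0, 0.982, -0.188], [-1.0, -0.0, 0.001]]
contact_force: [-0.1, 0.7, -4.9]
opening: 0.0677
```

Run:
```python
from meas import *
plan((.5611,.2424,.115,90))
show('o1',box=(170,130,200,150),f=3.5)
```

```text
t 30.55 pos [ 0.6383 -0.1645  0.1157] phi 79.14 open 0.0677 F [-0.1  0.7 -4.9] q0 -19.6 q5 -98.8 tilt -1.0000
(0.5611, 0.2424, 0.115, 90) -> [ 0.0006  0.3851 -0.1525] turn -10.86 (alt 349.14) rows>=8.3
```

View pics/o1.png

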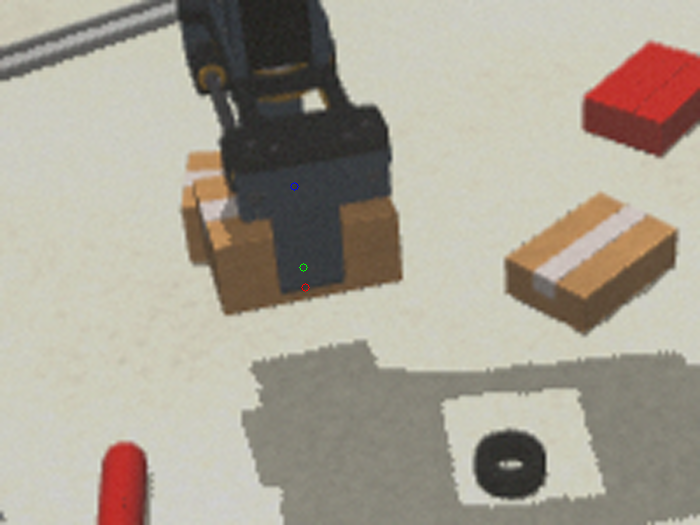

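Request:
drive_tool(moves="1 0 0.02 -0.008 -2; 1 0 0.06 -0.024 -3; 1 0 0.1 -0.04 -4; 1 0 0.14 -0.055 -5; 1 0 0.18 -0.07 -6; 1 0 0.22 -0.087 -7; 1 0 0.26 -0.103 -8; 1 0 0.3 -0.119 -9; 1 0 0.34 -0.135 -10; 1 0 0.37 -0.147 -10.9; 1 0 0.3851 -0.1525 -10.9; 1 0 0.3851 -0.1525 -10.9")

```text
clock: 31.8
ee_pos: [0.5597, 0.2444, 0.1142]
tool_rot: [[-0.002, -0.003, 1.0], [-0.0, 1.0, 0.003], [-1.0, -0.0, -0.002]]
contact_force: [0.9, 0.0, -4.9]
opening: 0.0679
```

Request:
drive_tool(moves="1 0 0 0 0; 1 0 0 0 0; 1 0 0 0 0")

```text
clock: 32.1
ee_pos: [0.5614, 0.2413, 0.1151]
tool_rot: [[-0.0, 0.001, 1.0], [-0.0, 1.0, -0.001], [-1.0, -0.0, -0.0]]
contact_force: [0.3, -0.9, -3.6]
opening: 0.0681
```

Run:
```python
from meas import *
plan((.5611,.2424,.048,90),(.5611,.2424,.041,90))
```

```text
t 32.10 pos [0.5614 0.2413 0.1151] phi 89.97 open 0.0681 F [ 0.3 -0.9 -3.6] q0 17.7 q5 -72.3 tilt -1.0000
(0.5611, 0.2424, 0.048, 90) -> [ 0.0671  0.0011 -0.0002] turn -0.03 (alt 359.97) rows>=1.3
(0.5611, 0.2424, 0.041, 90) -> [ 0.0741  0.0011 -0.0002] turn -0.03 (alt 359.97) rows>=1.5
```

Request:
drive_tool(moves="1 0.02 0.001 0 0; 1 0.04 0.001 0 0; 1 0.055 0.001 0 0; 1 0.063 0.001 0 0; 1 0.068 0.001 0 0; 1 0.07 0.001 0 0; 1 0.0715 0.001 0 0; 1 0.0715 0.001 0 0")

```text
clock: 32.9
ee_pos: [0.5615, 0.2435, 0.0442]
tool_rot: [[0.001, -0.001, 1.0], [0.0, 1.0, 0.001], [-1.0, 0.0, 0.001]]
contact_force: [0.1, 0.2, -5.0]
opening: 0.0678
```

Request:
drive_tool(moves="1 0.001 0 0 0; 1 0.002 0 0 0; 1 0.002 0 0 0")

```text
clock: 33.2
ee_pos: [0.5614, 0.2435, 0.0422]
tool_rot: [[0.001, -0.001, 1.0], [0.0, 1.0, 0.001], [-1.0, 0.0, 0.001]]
contact_force: [-1.8, -0.5, 2.2]
opening: 0.0676
```

Request:
drive_tool(moves="1 -0.001 -0.001 0 0; 1 -0.001 -0.001 0 0; 1 0 -0.001 0 0; 1 0 -0.001 0 0; -1 0 -0.001 0 0; -1 0 -0.001 0 0; -1 0 -0.001 0 0; -1 0 -0.001 0 0; -1 -0.03 -0.001 0 0; -1 -0.07 -0.001 0 0; -1 -0.11 -0.001 0 0; -1 -0.11 -0.001 0 0")

```text
clock: 34.4
ee_pos: [0.564, 0.2433, 0.157]
tool_rot: [[0.008, -0.001, 1.0], [0.003, 1.0, 0.001], [-1.0, 0.003, 0.008]]
contact_force: [0.1, -0.3, -0.2]
opening: 0.0911
```

Run:
```python
from meas import *
plan((.5916,-.3639,.13,65.2))
s=show('o2',box=(300,230,250,200),f=2.8,mark=False)
print(cartons(s,[((.5611,.2424),.092)],160),patch(s))
```

```text
t 34.40 pos [0.564  0.2433 0.157 ] phi 90.05 open 0.0911 F [ 0.1 -0.3 -0.2] q0 17.8 q5 -72.3 tilt -1.0000
(0.5916, -0.3639, 0.13, 65.2) -> [ 0.0257 -0.6073  0.0269] turn 24.85 (alt -335.15) rows>=12.2
[None] ((0.5739880981445312, 0.2406287841796875), (126.13031005859375, 92.43602752685547), 0.5877642631530762)
```

View pics/o2.png

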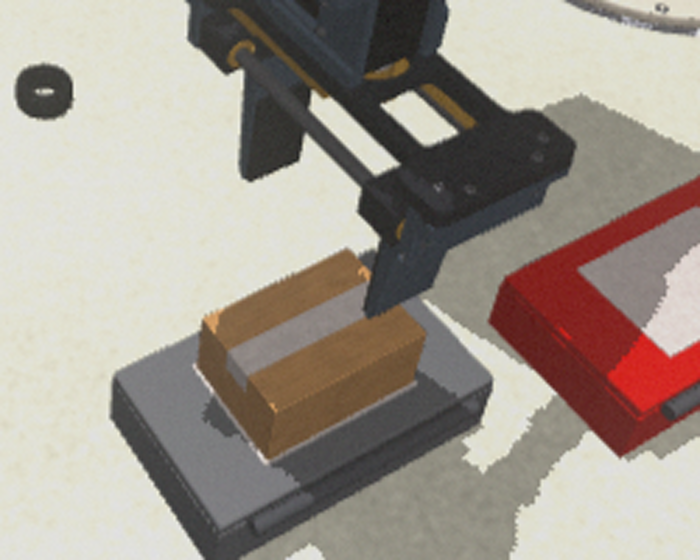

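First thick carton is centred on the patch, square with its long side. Next, the second thick one.

Request:
drive_tool(moves="-1 0 -0.05 0.002 2; -1 0 -0.1 0.004 4; -1 0 -0.15 0.006 6; -1 0 -0.2 0.008 8; -1 0 -0.25 0.01 10; -1 0 -0.3 0.012 12; -1 0 -0.35 0.015 15; -1 0 -0.4 0.018 18; -1 0 -0.45 0.02 20; -1 0 -0.5 0.023 22; -1 0 -0.55 0.026 24; -1 0 -0.6 0.027 24.9")

```text
clock: 35.65
ee_pos: [0.588, -0.3587, 0.1503]
tool_rot: [[-0.001, 0.422, 0.907], [0.001, 0.907, -0.422], [-1.0, 0.0, -0.002]]
contact_force: [0.5, 0.9, -0.1]
opening: 0.0912
```

Request:
drive_tool(moves="-1 0 0 0 0; -1 0 0 0 0; -1 0 0 0 0")

```text
clock: 35.95
ee_pos: [0.5882, -0.3558, 0.1508]
tool_rot: [[-0.001, 0.42, 0.908], [0.001, 0.908, -0.42], [-1.0, 0.001, -0.002]]
contact_force: [-0.7, 1.2, 0.3]
opening: 0.091
```

Run:
```python
from meas import *
plan((.5916,-.3639,.05,65.2),(.5916,-.3639,-.005,65.2))
t=img('top','pics/p1.png');s=img('scene','pics/p2.png')
print('F',cartons(t,[((.42,-.205),.03)]),cartons(s,[((.42,-.205),.03)],160))
print('stack',cartons(t,[((.5611,.2424),.092)]),cartons(s,[((.5611,.2424),.092)],160))
```

```text
t 35.95 pos [ 0.5882 -0.3558  0.1508] phi 65.17 open 0.0910 F [-0.7  1.2  0.3] q0 -36.2 q5 -101.3 tilt -1.0000
(0.5916, -0.3639, 0.05, 65.2) -> [ 0.1007 -0.006   0.0067] turn -0.03 (alt 359.97) rows>=2.0
(0.5916, -0.3639, -0.005, 65.2) -> [ 0.1557 -0.006   0.0068] turn -0.03 (alt 359.97) rows>=3.1
F [None] [None]
stack [((0.55977294921875, 0.24106263732910158), (98.61032104492188, 67.88522338867188), 0.2938513457775116)] [((0.5625255126953125, 0.24364065551757813), (98.41154479980469, 67.02637481689453), -0.130157470703125)]
```

View pics/p2.png

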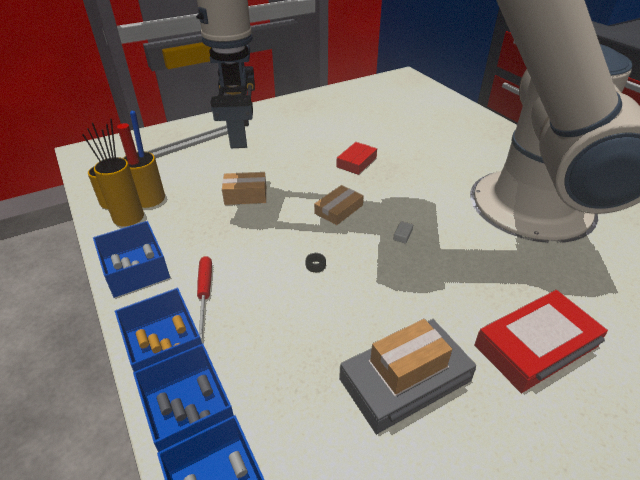

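Request:
drive_tool(moves="-1 0.03 -0.006 0.007 0; -1 0.06 -0.006 0.007 0; -1 0.09 -0.006 0.007 0; -1 0.11 -0.006 0.007 0; -1 0.13 -0.006 0.007 0; -1 0.145 -0.006 0.007 0; -1 0.1555 -0.006 0.007 0; -1 0.1555 -0.006 0.007 0; 1 0.1555 -0.006 0.007 0; 1 0.1555 -0.006 0.007 0; 1 0.1555 -0.006 0.007 0; 1 0.1555 -0.006 0.007 0")

```text
clock: 37.25
ee_pos: [0.5928, -0.3657, -0.0028]
tool_rot: [[0.001, 0.42, 0.907], [-0.001, 0.907, -0.42], [-1.0, -0.0, 0.001]]
contact_force: [-0.8, 0.0, 6.1]
opening: 0.0679
```

Request:
drive_tool(moves="1 0 0 0 0; 1 0 0 0 0; 1 -0.01 0 0 0; 1 -0.03 0 0 0; 1 -0.06 0 0 0; 1 -0.1 0 0 0; 1 -0.14 0 0 0; 1 -0.165 0 0 0; 1 -0.165 0 0 0")

```text
clock: 38.15
ee_pos: [0.594, -0.3664, 0.1659]
tool_rot: [[0.005, 0.42, 0.907], [-0.004, 0.907, -0.42], [-1.0, -0.001, 0.006]]
contact_force: [0.3, -0.5, -3.7]
opening: 0.0679
```

Run:
```python
from meas import *
plan((.5611,.2424,.16,90))
show('o3',box=(150,80,200,150),f=3.5)
```

```text
t 38.15 pos [ 0.594  -0.3664  0.1659] phi 65.14 open 0.0679 F [ 0.3 -0.5 -3.7] q0 -36.6 q5 -101.7 tilt -1.0000
(0.5611, 0.2424, 0.16, 90) -> [ 0.0034  0.5386 -0.2859] turn -24.86 (alt 335.14) rows>=12.2
```

View pics/o3.png

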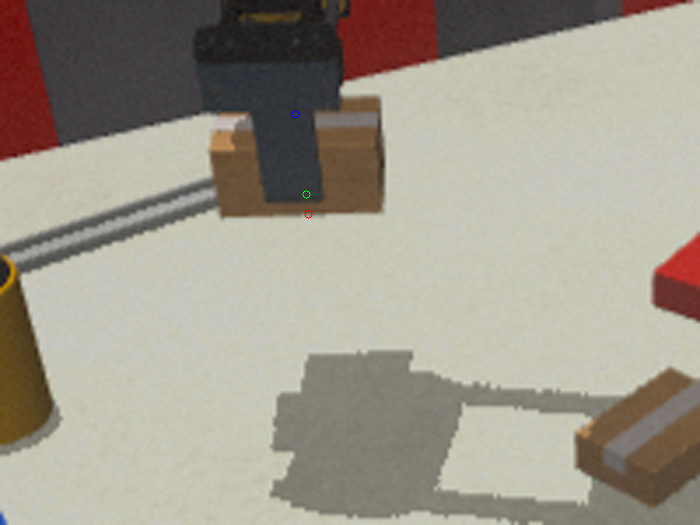

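Request:
drive_tool(moves="1 0 0.02 -0.01 -2; 1 0 0.06 -0.03 -4; 1 0 0.105 -0.055 -6; 1 0 0.15 -0.078 -8; 1 0 0.195 -0.1 -10; 1 0 0.24 -0.125 -12; 1 0 0.285 -0.15 -14; 1 0 0.33 -0.172 -16; 1 0 0.37 -0.195 -18; 1 0 0.415 -0.218 -20; 1 0 0.46 -0.242 -22; 1 0 0.5 -0.264 -24.9")

```text
clock: 39.4
ee_pos: [0.5615, 0.2012, 0.1595]
tool_rot: [[-0.003, -0.002, 1.0], [-0.001, 1.0, 0.002], [-1.0, -0.001, -0.003]]
contact_force: [1.7, -0.2, -4.1]
opening: 0.0676
```

Request:
drive_tool(moves="1 0 0 0 0; 1 0 0 0 0")

```text
clock: 39.6
ee_pos: [0.5617, 0.2001, 0.1596]
tool_rot: [[-0.003, -0.003, 1.0], [-0.001, 1.0, 0.003], [-1.0, -0.001, -0.003]]
contact_force: [0.0, -0.6, -4.0]
opening: 0.0675
```

Run:
```python
from meas import *
plan((.563,.2424,.16,90))
```

```text
t 39.60 pos [0.5617 0.2001 0.1596] phi 90.17 open 0.0675 F [ 0.  -0.6 -4. ] q0 13.9 q5 -76.3 tilt -1.0000
(0.563, 0.2424, 0.16, 90) -> [-0.0005  0.0423  0.0014] turn 0.17 (alt -359.83) rows>=0.8
```

Request:
drive_tool(moves="1 0 0.02 0.0015 0.2; 1 0 0.0423 0.0015 0.2; 1 0 0.0423 0.0015 0.2; 1 0.02 0.0423 0.0015 0.2; 1 0.04 0.0423 0.0015 0.2; 1 0.055 0.0423 0.0015 0.2; 1 0.063 0.0423 0.0015 0.2; 1 0.067 0.0423 0.0015 0.2; 1 0.0685 0.0423 0.0015 0.2; 1 0.0685 0.0423 0.0015 0.2")

```text
clock: 40.6
ee_pos: [0.5648, 0.2414, 0.0931]
tool_rot: [[0.0, 0.003, 1.0], [0.0, 1.0, -0.003], [-1.0, 0.0, 0.0]]
contact_force: [-0.3, 0.3, -3.3]
opening: 0.0677
```

Run:
```python
from meas import *
plan((.563,.2424,.0892,90))
show('q1',box=(320,220,200,180),f=3.3,mark=False)
```

```text
t 40.60 pos [0.5648 0.2414 0.0931] phi 89.82 open 0.0677 F [-0.3  0.3 -3.3] q0 17.6 q5 -72.2 tilt -1.0000
(0.563, 0.2424, 0.0892, 90) -> [ 0.0039  0.001  -0.0018] turn -0.18 (alt 359.82) rows>=0.1
```

View pics/q1.png

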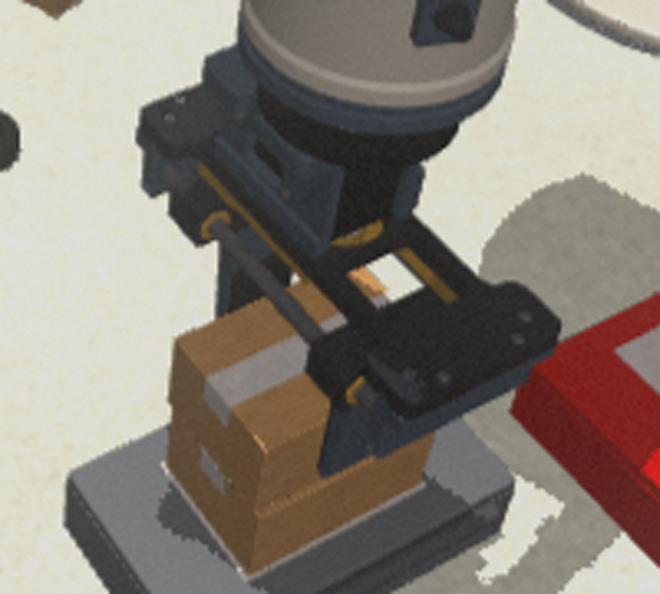

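Aligned, slight corrections and lower.

Request:
drive_tool(moves="1 0 0.001 -0.0018 -0.2; 1 0.001 0.001 -0.0018 -0.2; 1 0.002 0.001 -0.0018 -0.2; 1 0.0025 0.001 -0.0018 -0.2; 1 0.003 0.001 -0.0018 -0.2; 1 0.003 0.001 -0.0018 -0.2")

```text
clock: 41.25
ee_pos: [0.5627, 0.2426, 0.0897]
tool_rot: [[-0.0, -0.001, 1.0], [-0.0, 1.0, 0.001], [-1.0, -0.0, -0.0]]
contact_force: [0.6, 0.6, -4.2]
opening: 0.0678
```

Request:
drive_tool(moves="1 0.001 0 0 0; 1 0.0015 0 0 0; 1 0.0015 0 0 0")

```text
clock: 41.55
ee_pos: [0.5629, 0.2426, 0.089]
tool_rot: [[0.001, -0.001, 1.0], [0.0, 1.0, 0.001], [-1.0, 0.0, 0.001]]
contact_force: [-3.2, -1.9, 8.6]
opening: 0.0676
```

Contact at the predicted height. Releasing.

Request:
drive_tool(moves="-1 0 0 0 0; -1 0 0 0 0; -1 0 0 0 0; -1 0 0 0 0; -1 0 0 0 0; -1 -0.03 0 0 0; -1 -0.07 0 0 0; -1 -0.09 0 0 0; -1 -0.09 -0.05 0 0; -1 -0.09 -0.1 -0.01 0; -1 -0.09 -0.15 -0.03 0; -1 -0.09 -0.2 -0.05 0")

```text
clock: 42.75
ee_pos: [0.5154, 0.0491, 0.1783]
tool_rot: [[0.0, -0.001, 1.0], [-0.0, 1.0, 0.001], [-1.0, -0.0, 0.0]]
contact_force: [1.1, -0.7, 0.6]
opening: 0.0911
```

Run:
```python
from meas import *
plan((.4205,-.2049,.08,110.3))
t=img('top','pics/r1.png');s=img('scene','pics/r2.png')
print('F',cartons(t,[((.42,-.205),.03)]),cartons(s,[((.42,-.205),.03)],150))
print('stack',cartons(t,[((.5611,.2424),.138)]),cartons(s,[((.5611,.2424),.138)],160))
```

```text
t 42.75 pos [0.5154 0.0491 0.1783] phi 90.06 open 0.0911 F [ 1.1 -0.7  0.6] q0 -1.2 q5 -91.2 tilt -1.0000
(0.4205, -0.2049, 0.08, 110.3) -> [ 0.0983 -0.2539 -0.0952] turn -20.24 (alt 339.76) rows>=5.8
F [((0.4190875244140625, -0.20571949768066405), (99.1442642211914, 67.44918823242188), 20.223234176635742)] [((0.42189096069335935, -0.20371420288085937), (98.45362854003906, 67.13610076904297), 20.402456283569336)]
stack [((0.5599439697265625, 0.27012014770507814), (96.63497161865234, 11.041082382202148), 1.6181710958480835)] [((0.5626179809570313, 0.2440502471923828), (99.18907928466797, 67.27890014648438), -0.0134429931640625)]
```

View pics/r2.png

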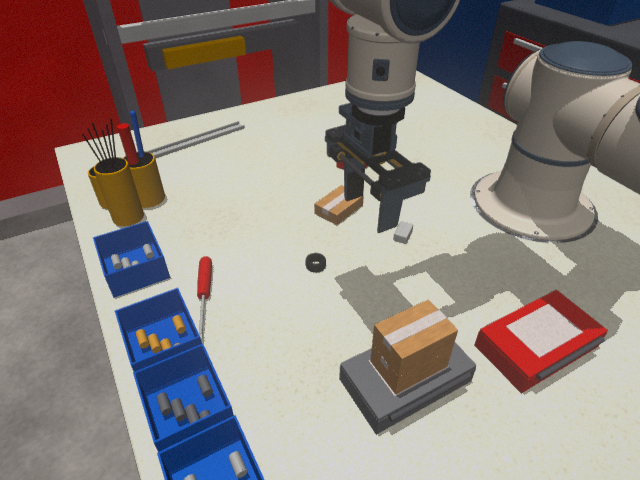

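View pics/r1.png

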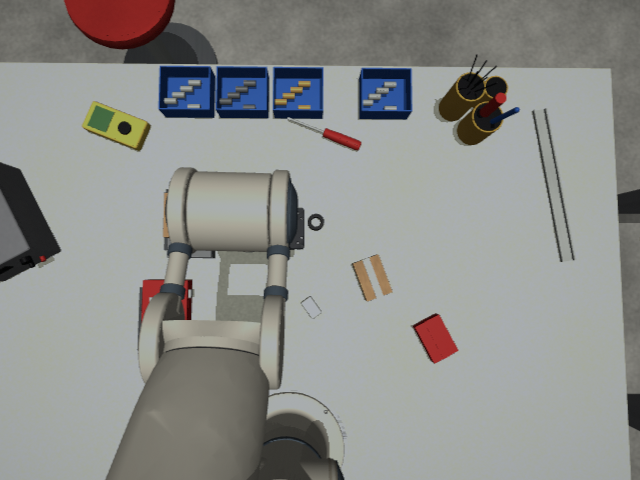

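Request:
drive_tool(moves="-1 0 -0.045 -0.016 -3; -1 0 -0.09 -0.032 -6; -1 0.02 -0.13 -0.048 -9; -1 0.03 -0.17 -0.064 -12; -1 0.04 -0.21 -0.08 -16; -1 0.05 -0.24 -0.09 -20.2; -1 0.07 -0.2535 -0.095 -20.2; -1 0.07 -0.2535 -0.095 -20.2; -1 0.07 -0.2535 -0.095 -20.2")

```text
clock: 43.75
ee_pos: [0.4214, -0.2025, 0.1084]
tool_rot: [[-0.001, -0.345, 0.939], [0.001, 0.939, 0.345], [-1.0, 0.001, -0.0]]
contact_force: [-0.8, 0.0, 0.4]
opening: 0.0912
```

Run:
```python
from meas import *
plan((.4205,-.2047,-.009,110.3))
```

```text
t 43.75 pos [ 0.4214 -0.2025  0.1084] phi 110.19 open 0.0912 F [-0.8  0.   0.4] q0 -33.0 q5 -143.2 tilt -1.0000
(0.4205, -0.2047, -0.009, 110.3) -> [ 0.1174 -0.0018 -0.0016] turn -0.11 (alt 359.89) rows>=2.3
```

Request:
drive_tool(moves="-1 0.03 -0.002 -0.0016 -0.1; -1 0.06 -0.002 -0.0016 -0.1; -1 0.08 -0.002 -0.0016 -0.1; -1 0.095 -0.002 -0.0016 -0.1; -1 0.107 -0.002 -0.0016 -0.1; -1 0.115 -0.002 -0.0016 -0.1; -1 0.117 -0.002 -0.0016 -0.1; -1 0.117 -0.002 -0.0016 -0.1")

```text
clock: 44.55
ee_pos: [0.4209, -0.205, -0.0083]
tool_rot: [[0.0, -0.348, 0.937], [-0.0, 0.937, 0.348], [-1.0, -0.0, 0.0]]
contact_force: [-0.6, 0.0, -0.3]
opening: 0.0915
```

Run:
```python
from meas import *
plan((.4205,-.2047,-.009,110.3))
```

```text
t 44.55 pos [ 0.4209 -0.205  -0.0083] phi 110.37 open 0.0915 F [-0.6  0.  -0.3] q0 -33.3 q5 -143.7 tilt -1.0000
(0.4205, -0.2047, -0.009, 110.3) -> [ 0.0007  0.0005 -0.0003] turn 0.07 (alt -359.93) rows>=0.0
```

Request:
drive_tool(moves="1 0 0 0 0; 1 0 0 0 0; 1 0 0 0 0; 1 0 0 0 0; 1 0 0 0 0; 1 0 0 0 0; 1 -0.01 0 0 0; 1 -0.04 0 0 0; 1 -0.08 0 0 0; 1 -0.12 0 0 0; 1 -0.16 0 0 0; 1 -0.2 0 0 0")

```text
clock: 45.75
ee_pos: [0.4199, -0.205, 0.1937]
tool_rot: [[0.0, -0.348, 0.938], [-0.0, 0.938, 0.348], [-1.0, -0.0, 0.0]]
contact_force: [0.7, -1.3, -2.1]
opening: 0.0683
```

Request:
drive_tool(moves="1 -0.01 0 0 0; 1 -0.01 0 0 0")

```text
clock: 45.95
ee_pos: [0.421, -0.2057, 0.2028]
tool_rot: [[0.003, -0.348, 0.938], [-0.002, 0.938, 0.348], [-1.0, -0.003, 0.002]]
contact_force: [-0.9, 0.8, -2.4]
opening: 0.0677
```

Run:
```python
from meas import *
plan((.5613,.2426,.2,90))
show('s1',box=(230,80,250,180),f=2.8)
```

```text
t 45.95 pos [ 0.421  -0.2057  0.2028] phi 110.34 open 0.0677 F [-0.9  0.8 -2.4] q0 -33.3 q5 -143.7 tilt -1.0000
(0.5613, 0.2426, 0.2, 90) -> [0.0024 0.3715 0.2874] turn 20.34 (alt -339.66) rows>=9.4
```

View pics/s1.png

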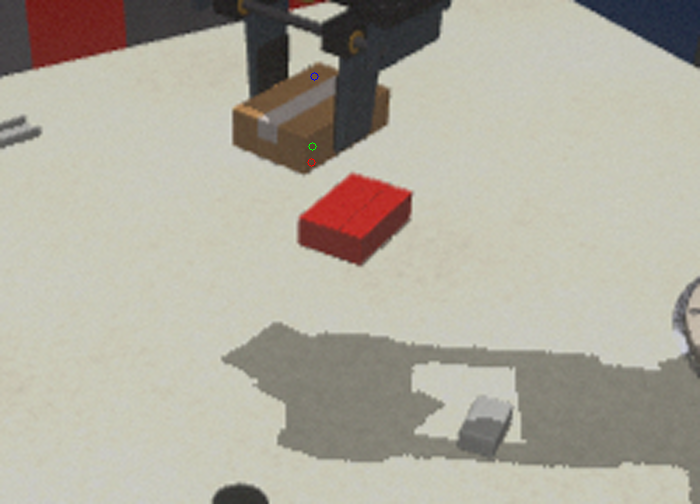

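Request:
drive_tool(moves="1 0 0.02 0.015 2; 1 0 0.06 0.046 4; 1 0 0.1 0.077 6; 1 0 0.14 0.108 8; 1 0 0.18 0.139 10; 1 0 0.22 0.17 12; 1 0 0.26 0.2 14; 1 0 0.3 0.23 16; 1 0 0.335 0.26 18; 1 0 0.36 0.28 20.3; 1 0 0.36 0.28 20.3; 1 0 0.36 0.28 20.3")

```text
clock: 47.2
ee_pos: [0.5568, 0.2297, 0.1989]
tool_rot: [[-0.004, -0.002, 1.0], [-0.001, 1.0, 0.002], [-1.0, -0.001, -0.004]]
contact_force: [-0.2, -0.3, -1.7]
opening: 0.0677
```

Run:
```python
from meas import *
plan((.5613,.2426,.135,90))
```

```text
t 47.20 pos [0.5568 0.2297 0.1989] phi 90.13 open 0.0677 F [-0.2 -0.3 -1.7] q0 16.7 q5 -73.4 tilt -1.0000
(0.5613, 0.2426, 0.135, 90) -> [0.0638 0.013  0.0048] turn 0.13 (alt -359.87) rows>=1.3
```

Request:
drive_tool(moves="1 0 0.013 0.0045 0.1; 1 0 0.013 0.0045 0.1; 1 0.02 0.013 0.0045 0.1; 1 0.04 0.013 0.0045 0.1; 1 0.055 0.013 0.0045 0.1; 1 0.061 0.013 0.0045 0.1; 1 0.064 0.013 0.0045 0.1; 1 0.064 0.013 0.0045 0.1; 1 0.064 0.013 0.0045 0.1")

```text
clock: 48.1
ee_pos: [0.5628, 0.2426, 0.138]
tool_rot: [[0.001, 0.001, 1.0], [0.0, 1.0, -0.001], [-1.0, 0.0, 0.001]]
contact_force: [-0.0, 0.5, -1.1]
opening: 0.0681
```

Run:
```python
from meas import *
plan((.5613,.2426,.1305,90))
show('u1',box=(320,200,200,180),f=3.3,mark=False)
```

```text
t 48.10 pos [0.5628 0.2426 0.138 ] phi 89.93 open 0.0681 F [-0.   0.5 -1.1] q0 17.7 q5 -72.2 tilt -1.0000
(0.5613, 0.2426, 0.1305, 90) -> [ 0.0075  0.     -0.0015] turn -0.07 (alt 359.93) rows>=0.2
```

View pics/u1.png

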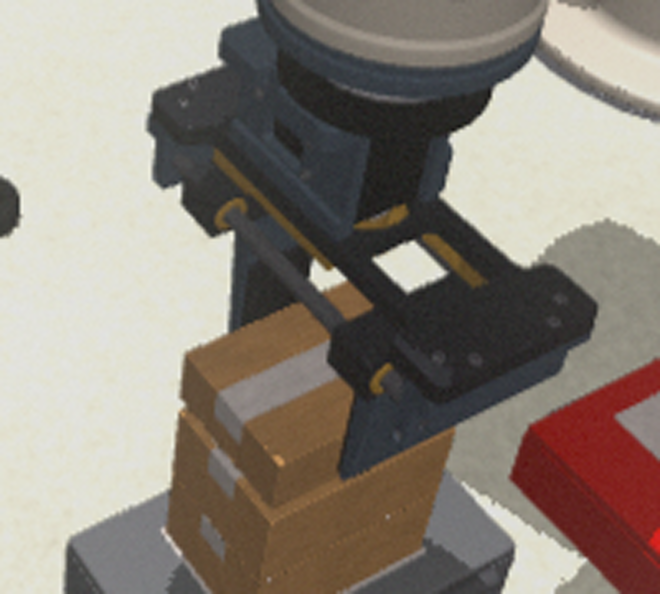

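Request:
drive_tool(moves="1 0.002 0 -0.0015 0; 1 0.004 0 -0.0015 0; 1 0.006 0 -0.0015 0; 1 0.007 0 -0.0015 0; 1 0.007 0 -0.0015 0")

```text
clock: 48.65
ee_pos: [0.5608, 0.2425, 0.1301]
tool_rot: [[-0.0, 0.001, 1.0], [-0.0, 1.0, -0.001], [-1.0, -0.0, -0.0]]
contact_force: [-0.2, -0.3, -2.2]
opening: 0.068
```

Request:
drive_tool(moves="1 0.001 0 0 0; 1 0.0015 0 0 0; 1 0.0015 0 0 0")

```text
clock: 48.95
ee_pos: [0.5611, 0.2426, 0.1295]
tool_rot: [[0.001, 0.001, 1.0], [0.0, 1.0, -0.001], [-1.0, 0.0, 0.001]]
contact_force: [-3.1, -1.0, 8.3]
opening: 0.0674
```

Contact at the expected height. I'll release, retreat straight up, then move clear.

Request:
drive_tool(moves="-1 0 0 0 0; -1 0 0 0 0; -1 0 0 0 0; -1 0 0 0 0; -1 0 0 0 0; -1 -0.03 0 0 0; -1 -0.07 0 0 0; -1 -0.09 0 0 0; -1 -0.09 -0.05 0 0; -1 -0.09 -0.1 -0.01 0; -1 -0.09 -0.15 -0.03 0; -1 -0.09 -0.2 -0.05 0")

```text
clock: 50.15
ee_pos: [0.5131, 0.0491, 0.2188]
tool_rot: [[0.0, 0.001, 1.0], [-0.0, 1.0, -0.001], [-1.0, -0.0, 0.0]]
contact_force: [1.3, -1.1, -0.8]
opening: 0.0907
```

Request:
drive_tool(moves="-1 0 -0.05 -0.03 0; -1 0 -0.1 -0.06 0; -1 0 -0.15 -0.09 0; -1 0 -0.2 -0.1 0; -1 0 -0.25 -0.1 0; -1 0 -0.3 -0.1 0; -1 0 -0.3 -0.1 0; -1 0 -0.3 -0.1 0")

```text
clock: 50.95
ee_pos: [0.4135, -0.2525, 0.2188]
tool_rot: [[0.0, 0.004, 1.0], [-0.001, 1.0, -0.004], [-1.0, -0.001, 0.0]]
contact_force: [0.6, 0.1, 1.0]
opening: 0.0914
```

Run:
```python
from meas import *
plan()
t=img('top','pics/v1.png');s=img('scene','pics/v2.png')
print('stack',cartons(t,[((.5611,.2424),.168)]),cartons(s,[((.5611,.2424),.168)],150))
```

```text
t 50.95 pos [ 0.4135 -0.2525  0.2188] phi 89.75 open 0.0914 F [0.6 0.1 1. ] q0 -38.5 q5 -128.2 tilt -1.0000
stack [((0.5586332397460938, 0.24110687255859375), (97.91141510009766, 67.146728515625), 0.30491772294044495)] [((0.5615550537109375, 0.24380538940429688), (99.22618103027344, 66.85791015625), 0.11939108371734619)]
```

View pics/v2.png

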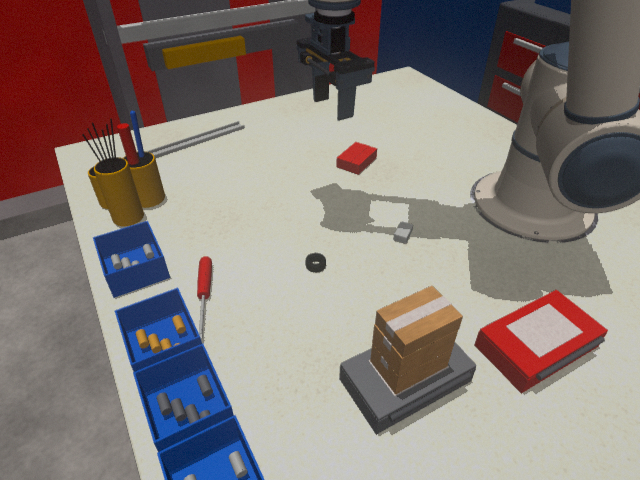

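View pics/v1.png

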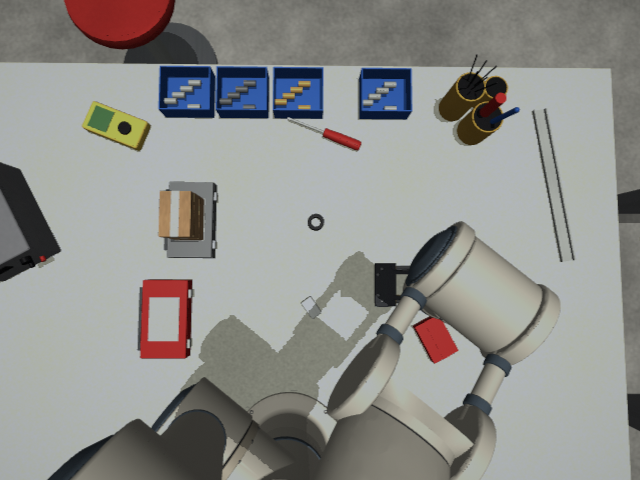

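The column stands square on the shut lid (scene 415,340), about 1 mm off centre at the top. No module or carton is left on the bench, and the tape roll and screwdriver haven't moved. Handing in.

```bash
python3 -c "
from station import robot
print(robot.hand_in()); print(robot.get_obs()['clock'])"
```

```text
the job is handed in; nothing more can be done
None
the job is handed in; nothing more can be done
```

The kit is made up and handed in at about 51 s. Both terminal modules that were present are upright in the two outer bays with their tongues towards the hinge. The lid is pressed fully shut, and the three cartons present stand on it in one column: thick, thick, flat on top.

**Last checks**
- **Modules:** before I shut the lid, both cameras showed each module in its own bay with its tongue towards the hinge.
- **Lid:** it stopped under a press of about 24 N at the shut height of 46 mm, to within 1 mm.
- **Column:** in the scene camera, the top carton's centre is within about 1 mm of the patch centre and turned by 0.1°. The top camera puts it about 1.6 mm off and turned by 0.3°.
- **Bystanders:** the tape roll, screwdriver and red look-alikes look untouched in the final pictures.

**What failed or disagreed**
- **Tool height:** the reported height disagrees with the stated finger length by about 29 mm. My first grasp closed above a module without touching it. I then found the true height by touching the bench with the closed fingertips, which briefly reached about 57 N at the wrist, and used the corrected height from then on.
- **Cameras:** the two views differ by about 2–3 mm, so I worked from their mean. The grasps and placements agreed with it.
- **Knock:** the flat carton was knocked aside during the run, so I measured it again before picking it up.
- **Grip:** I noticed no slackening of the grip.

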